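Knock a jammed block out of a 45-degree drilling jig

TASK

The pine block has jammed in the pocket of the 45-degree drilling jig. With the red screwdriver that lies beside the jig, push it from below, through the knock-out hole in the pocket's floor, until it stands proud enough to be gripped but does not fall out; lay the screwdriver down on the bench, then draw the block out of the pocket and lay it flat on the bench, clear of the jig. Do not drop either of them, and leave the blue clamp, the tape measure and the other pine block where they are.

Things in the scene. Friction and masses are not known exactly. Their poses are not given: they have to be found in the camera images.
- jig: Drilling jig, fixed to the bench: plywood base board (x -35 to +100, y -75 to +75, 15 mm thick) with two upright cheeks (x 8 to 92 mm, y 33 to 46 mm either side) that carry the pocket plate, sloped at 45 degrees, upper edge 0.22 m high. Origin on the bench below the centre of the pocket floor; z up; x is the level direction the mouth looks to. The -x side under the plate is open.
- pocket: The pocket: wooden frame (121 mm down the slope, 94 mm across) with a recess 77 mm (x) by 50 mm (y), 30 mm deep (floor z = 0, rim z = +30 mm), on a 9 mm floor. Origin at the centre of the recess floor, 155 mm above the bench; z points out of the mouth, 45 degrees above level; x straight down the slope; y level.
- knockout_hole (a point): Centre of the round knock-out hole (30 mm diameter) where it opens on the underside of the pocket floor, 9 mm below the pocket's origin along the pocket's z; the hole runs along that z axis. The block's underside is 9 mm inside.
- plungers (a point): Midway between the noses of the two brass spring plungers in the pocket's +y wall, 6 mm below the rim and 22 mm either side of this point along the pocket's x. They press the block against the -y wall: it takes about 7 to 13 N to push the block out, and it stays wherever it is left up to about 20 mm above the pocket floor; much farther and it comes free and falls down the slope.
- block: The jammed pine block, 48 mm (x) x 75 mm (y) x 28 mm (z), about 0.06 kg. Origin at the centre of its underside, z towards its upper face. At the start it lies on the floor of the pocket with its 75 mm length down the slope and its upper face 2 mm below the rim, so that fingers get no hold of it.
- block_center (a point): The centre of the jammed block, 14 mm above its underside.
- screwdriver: The red screwdriver beside the jig (not the one at the far right end of the bench), 171 mm long, about 0.08 kg, lying on the bench. Origin on its underside at half length; x runs along it to the tip. The handle (28 mm wide, 26 mm high) reaches from x = -86 to -4 mm, the round 6 mm shank from x = -4 to +84 mm; its axis is at z = 13 mm.
- screwdriver_middle (a point): Point on the axis of the red screwdriver, at half length, 13 mm above the bench when it lies there.
- screwdriver_tip (a point): The tip of the red screwdriver's shank, on its axis, 84 mm ahead of screwdriver_middle.
- blank: Another pine block, 45 x 100 x 32 mm, a bystander to the left of the jig. Origin at the centre of its underside.
- tape: The yellow tape measure, 67 x 85 x 40 mm, a bystander. Origin at the centre of its underside.
- clamp: The blue screw clamp, 155 x 103 x 20 mm, lying flat, a bystander. Origin at the centre of its underside. The bench to the front left, x = 0.36 to 0.47 m and y = 0.22 to 0.32 m, is always bare.
Mind the look-alikes: they are no part of the job. What is meant by the jig is not pink, and is the larger of those in its own colour.

How it is judged (in metres and radians):
On the way, in this order (a step that is already met when the one before it is completed fails the run):
1. the screwdriver has pushed the block at least 8 mm up from the pocket floor (z of block in the frame of pocket above 0.008 m and contact force between screwdriver and block above 0.5 N), for 0.1 s.
2. the screwdriver lies on the bench, let go, while the block still stands in the pocket (height (world z) of screwdriver_middle below 0.02 m and contact force between screwdriver and the fingers below 0.1 N and distance between block and pocket below 0.035 m and linear speed of screwdriver below 0.03 m/s), for 0.2 s.
3. the fingers hold the block, fully out of the pocket (z of block in the frame of pocket above 0.032 m and contact force between block and the fingers above 0.5 N and contact force between block and jig below 0.1 N), for 0.1 s.
At the end, for the whole second after the job is handed in: The block lies at rest flat on a broad face on the bench (its centre 9 to 19 mm above it), not touching the jig; the screwdriver lies at rest on the bench (its middle less than 20 mm above it) and does not touch the jig (height (world z) of block_center between 0.009 and 0.019 m and linear speed of block below 0.02 m/s and contact force between each of block, screwdriver and jig below 0.1 N and height (world z) of screwdriver_middle below 0.02 m and linear speed of screwdriver below 0.03 m/s).
It fails at once if the block falls (moves faster than 0.7 m/s with no finger on it, a drop of more than about 25 mm) (contact force between block and the fingers below 0.1 N and linear speed of block above 0.7 m/s).
It fails at once if the screwdriver falls (moves faster than 0.7 m/s with no finger on it) (contact force between screwdriver and the fingers below 0.1 N and linear speed of screwdriver above 0.7 m/s).
It fails at once if the other pine block, the tape measure or the blue clamp is shifted by more than 30 mm (distance of any of blank, tape, clamp from where it was at the start of the episode above 0.03 m).
It also fails if it takes over 59 s, if anything falls off the work surface, if the arm or the gripper's body presses on something with over 40 N, if the wrist force passes 120 N, or if a joint passes its speed limit or range.

ROBOT

A 7-joint arm with a two-finger parallel gripper is mounted at the origin on a cart in front of the work surface, level with it; the furniture and walls round the work are solid. World frame = base frame: x ahead of the robot, y to its left, z up, the work surface at z = 0. Lengths are in mm, angles in rad, forces in N, time in s.
With the tool pointing down it reaches from about 350 to 900 mm from the base axis. Payload 19.9 kg.
Tool frame: the origin (TCP) lies at the very end of the fingers, on their centre line; the grasp point (between the pads) lies 19 mm behind it; z points along the fingers, y is the line along which they close (so a half turn about z gives the same grasp; the last joint's range is limited). The gripper opens to 94 mm and grips with 3 to 60 N. Pads are 16 mm wide; open, the fingers measure 119 mm over their backs; the gripper's body (75 mm by 177 mm) begins 78 mm behind the grasp point.
Start: joints at [1.252, 0.417, -0.01, 1.614, 0.005, 1.111, -0.053], TCP at [171.392, -601.016, 173.025] pointing down, gripper open.
Joint ranges: [-2.81, 2.81], [-0.39, 2.02], [-1.27, 1.25], [0.06, 2.57], [-1.19, 4.33], [0.19, 2], [-2.82, 2.82]. Speed limits (rad/s): [1.89, 1.89, 2.39, 2.39, 3.01, 3.01, 3.01].

INTERFACE

Orientations are given as a 3x3 rotation matrix whose columns are the frame's x, y, z axes.
In Python, from plant import sense, snapshot, get_calibration, sign_off, look_for, silhouettes gives the robot as it stands.
- The arm moves only by the tool servo_tool, never from a script. Its argument "commands" is a list that holds one entry, the list of rows, each a list of 6 numbers: the shift along the tool's x, y, z in mm, then the turn, a rotation vector about the tool's x, y, z in degrees. A call has exactly 8 rows; each row shifts and turns the commanded pose from where the row before left it, along the tool's axes as they then stand; what a row does not reach is not made up. A row lasts 1/10 s, in which the tool goes at most 50 mm and 8.59 degrees, less where a joint would pass 70% of its speed; a pose out of reach is approached as far as the arm can. A call is refused whole if a number of a shift passes 50 or a number of a turn 8.59, either way. A call with a gripper value outside its range is refused whole. "claw" is the closure, from 0 (fully open) to 1 (shut), set as the call begins (left out, the last holds). The fingers move at their own pace and stop on an object; "grip_force" is the grip in N (left out, the last holds). Time passes only in rows, so rows that do not move let the fingers close, or fill a call up. It gives the time, the measured TCP pose, the force, the opening and the grip force at its end, in the units of the state.
- sense(): the state, without advancing time (a new reading comes with each control period).
- snapshot(name): name is "side" or "top"; returns the picture (420x560x3 uint8, red, green, blue); there is no depth.
- get_calibration(name): a dict with "mtx" (3x3 intrinsics, pixels), "rvec" (rotation vector, rad) and "tvec" (3), from world to camera coordinates, as OpenCV has them. Camera axes: x right, y down, z forward; pixel columns grow to the right and rows downward; lengths in mm; the calibration is good to about 2 mm. A picture is of the moment at which its call begins. get_calibration takes no time and is no camera call.
- sign_off(): hands the job in; it is judged then, once.
Trained networks look in the newest picture that a camera, given by its name, has taken for a name from the list of things; names that differ only in an ending like _2 or _b are one class to them, and where a whole thing is asked for, a point or a joint stands for the part that bears it (a point fixed in the world has none). Each returns a list of dicts, best first, with "conf" (0 to 1); they miss things now and then, are a little off and sometimes report something else, mostly with a low value. They report only what shows in the picture. A call takes as long as a camera call. They do not tell look-alikes from the thing itself.
- look_for(camera, query): "pixel" ([row, column] in pixels, amid what is visible of it).
- silhouettes(camera, query): "pixels" (420x560 bool, what is visible of it) and "pixel" ([row, column] in pixels, amid what is visible of it).
The state is a dict: "time": time; "q": joint angles; "joint_vel": joint speeds; "joint_efforts": joint torques, N m; "position": TCP position; "orientation": TCP orientation; "force": force on the tool from outside, world axes, zero at the start; "moment": the same for the moment, N m; "finger_gap": opening from 0.0 (shut) to 1.0 (fully open); "finger_force": force on a finger pad.
Only numpy, scipy, OpenCV 4.12 (cv2) and the standard library are available. Lean on these libraries where they do the work, as an engineer would, in place of code of your own. Each camera call takes 0.05 s, during which the arm holds its last target. There are 200 camera calls.

## Working session

There is one attempt and no reset: what is moved stays moved. The work goes in short steps, Python scripts to look and compute and a tool call to move; the robot and the scene stay as the last step left them, time stands still between calls to the robot, and variables do not carry over. Pictures are saved under pics/ and viewed, at most 10 in all, crops included, and the job is handed in when it is done.

Besides the shell and the picture viewer there is one more tool, called after "Request:" by a JSON object that holds its "op" and its "data". servo_tool: Moves the arm, as the interface text tells. Its arguments: {"type":"object","properties":{"commands":{"type":"array"},"claw":{"type":"number"},"grip_force":{"type":"number"}},"required":["commands"]}

```bash
ls; mkdir -p pics; cat > h.py <<'E'
import numpy as np, cv2
from plant import *
def cal(n):
    c=get_calibration(n); return np.array(c['mtx'],float),np.array(c['rvec'],float).reshape(3),np.array(c['tvec'],float).reshape(3)
def proj(n,P):
    m,r,t=cal(n); return cv2.projectPoints(np.array(P,float).reshape(-1,1,3),r,t,m,None)[0].reshape(-1,2)[:,::-1]
def ray(n,px):
    m,r,t=cal(n); R=cv2.Rodrigues(r)[0]; d=R.T@np.linalg.solve(m,[px[1],px[0],1.]); return -R.T@t,d/np.linalg.norm(d)
def atz(n,px,z):
    o,d=ray(n,px); return o+d*(z-o[2])/d[2]
E
python3 - <<'E'
from h import *
a=[]
for n in("side","top"):
    im=snapshot(n); cv2.imwrite(f"pics/{n}0.png",im[:,:,::-1])
    o,d=ray(n,[210,280]); print(n,o.round(),d.round(3))
    for q in("jig","pocket","knockout_hole","block","screwdriver","blank","tape","clamp"):
        print(n,q,[(round(x['conf'],2),np.round(x['pixel']).astype(int).tolist(), atz(n,x['pixel'],13).round()[:2].tolist()) for x in look_for(n,q)])
s=sense(); print(s['time'],np.round(s['orientation'],3))
E
```

```text
pics
side [376. 965. 646.] [ 0.122 -0.864 -0.488]
side jig [(0.89, [313, 392], [248.0, 257.0]), (0.79, [228, 336], [368.0, -68.0]), (0.72, [236, 260], [569.0, -10.0])]
side pocket [(0.84, [277, 394], [230.0, 136.0]), (0.63, [208, 338], [364.0, -186.0]), (0.55, [190, 268], [591.0, -282.0])]
side knockout_hole [(0.94, [277, 397], [225.0, 135.0]), (0.91, [209, 337], [367.0, -179.0]), (0.86, [192, 268], [589.0, -268.0])]
side block [(0.73, [183, 257], [636.0, -330.0])]
side screwdriver [(0.57, [191, 318], [431.0, -292.0])]
side blank [(0.93, [338, 257], [514.0, 353.0])]
side tape []
side clamp [(0.58, [219, 211], [726.0, -84.0]), (0.25, [198, 320], [421.0, -242.0])]
top [ 309.    6. 1290.] [ 0.185  0.022 -0.983]
top jig [(0.98, [208, 290], [556.0, 5.0]), (0.74, [309, 185], [259.0, 311.0]), (0.68, [195, 390], [593.0, -294.0]), (0.56, [267, 274], [380.0, 52.0])]
top pocket [(0.93, [190, 299], [609.0, -22.0]), (0.92, [314, 186], [245.0, 305.0]), (0.9, [270, 281], [370.0, 33.0])]
top knockout_hole [(0.92, [270, 282], [371.0, 29.0]), (0.91, [193, 298], [602.0, -17.0]), (0.91, [312, 185], [251.0, 309.0])]
top block [(0.86, [193, 289], [600.0, 9.0]), (0.32, [193, 302], [601.0, -29.0])]
top screwdriver [(0.78, [256, 390], [411.0, -286.0])]
top blank [(0.97, [225, 178], [504.0, 340.0])]
top tape [(0.79, [196, 389], [591.0, -292.0])]
top clamp [(0.72, [162, 329], [696.0, -113.0])]
0.9 [[ 0.962  0.274 -0.   ]
 [ 0.274 -0.962  0.   ]
 [-0.    -0.    -1.   ]]
```

```bash
python3 - <<'E'
from h import *
a=cv2.imread("pics/top0.png"); b=cv2.imread("pics/side0.png")
cv2.imwrite("pics/topz.png",cv2.resize(a[120:345,140:440],(800,600),interpolation=cv2.INTER_CUBIC))
cv2.imwrite("pics/sidez.png",cv2.resize(b[120:345,150:450],(800,600),interpolation=cv2.INTER_CUBIC))
E
```

```text
(no output)
```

View pics/topz.png

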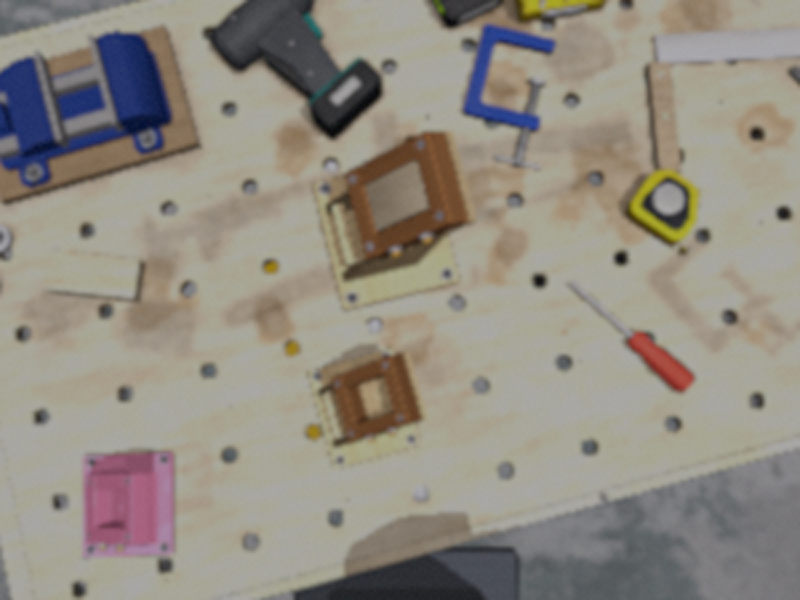

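View pics/sidez.png

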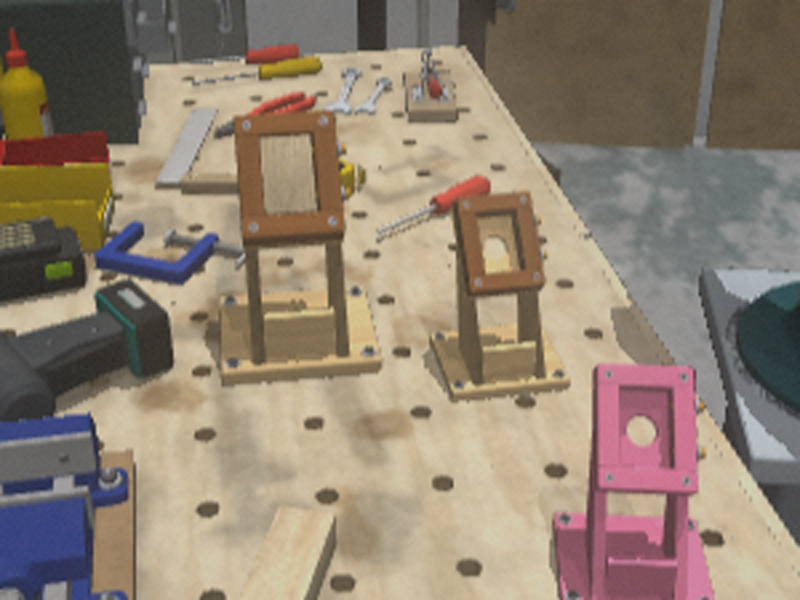

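The side and top pictures show three jigs: large brown at top (190,290), small brown at (268,280) and pink at (310,185). The red screwdriver lies at (256,390), with another red-handled tool farther along the bench. The large brown jig matches the description and holds the block. Next I'll check it in a close crop.

```bash
python3 - <<'E'
from h import *
a=cv2.imread("pics/top0.png"); b=cv2.imread("pics/side0.png")
A=cv2.resize(a[165:240,255:320],(520,600),interpolation=cv2.INTER_CUBIC)[:, :400+120]
B=cv2.resize(b[155:270,227:297],None,fx=5.2,fy=5.2,interpolation=cv2.INTER_CUBIC)[:598]
A=cv2.resize(a[165:235,257:317],None,fx=7,fy=7,interpolation=cv2.INTER_CUBIC)
C=np.zeros((600,800,3),np.uint8); C[:490,:420]=A; C[:598,430:430+364]=B
cv2.imwrite("pics/crop.png",C)
s=silhouettes("top","screwdriver")
for x in s:
    p=np.argwhere(x['pixels']); print(x['conf'],len(p))
    w=np.array([atz("top",q,13)[:2] for q in p]); m=w.mean(0); u=np.linalg.svd(w-m,full_matrices=False)[2][0]; l=(w-m)@u
    print(m,u,l.min(),l.max(), np.degrees(np.arctan2(u[1],u[0])))
    v=np.array([-u[1],u[0]]);k=(w-m)@v
    for lo in np.arange(-100,100,20):
        mm=(l>=lo)&(l<lo+20)
        if mm.any(): print(lo,mm.sum(),np.ptp(k[mm]).round(1),k[mm].mean().round(1))
E
```

```text
0.65 259
[ 414.03232044 -278.12717639] [-0.67454656 -0.73823231] -90.20561031144086 42.07587877879674 -132.4189477235273
-100 3 0.6 1.2
-60 6 8.4 2.3
-40 54 23.6 -0.0
-20 62 25.8 -0.5
0 67 28.0 -0.3
20 64 27.6 0.5
40 3 6.4 1.5
```

View pics/crop.png

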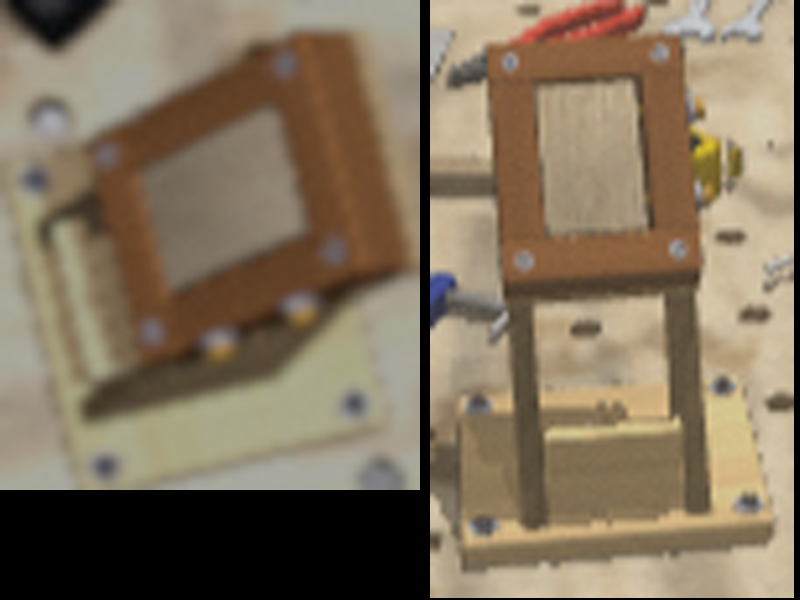

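```bash
cat >> h.py <<'E'
def Rz(a): c,s=np.cos(a),np.sin(a); return np.array([[c,-s,0],[s,c,0],[0,0,1.]])
h=np.sqrt(.5); RP=np.array([[h,0,h],[0,1,0],[-h,0,h]])
def pocket(p): return np.array([p[0],p[1],155.]),Rz(p[2])@RP
E
python3 - <<'E'
from h import *
from scipy.optimize import least_squares
# crop (x,y); order: (x-,y-),(x-,y+),(x+,y+),(x+,y-)
S=lambda L:[[y/5.2+155-.4,(x-430)/5.2+227-.4] for x,y in L]
T=lambda L:[[y/7+165-.4,x/7+257-.4] for x,y in L]
# jig y+ = toward robot; side view right = -x world = y+
rim=[[-60.5,-47,30],[-60.5,47,30],[60.5,47,30],[60.5,-47,30]]; rec=[[-38.5,-25,29],[-38.5,25,29],[38.5,25,29],[38.5,-25,29]]
so=S([(492,45),(684,38),(698,272),(503,283),(537,82),(638,77),(650,230),(545,237)])
to=T([(293,40),(345,275),(145,358),(88,150),(275,108),(307,232),(172,290),(142,180)])
M=np.array(rim+rec)
# board corners z=15 : top: (x+,y+) ~(75,487),(-?) ; side: left-front (462,545),(772,528)
bm=np.array([[100,-75,15],[100,75,15]]); bs=S([(462,548),(772,528)])
def f(p,full=False):
    o,R=pocket(p); P=o+M@R.T; B=np.array([p[0],p[1],0])+bm@Rz(p[2]).T
    r=np.concatenate([proj("side",P)-so,proj("top",P)-to,proj("side",B)-bs])
    return r if full else r.ravel()
r=least_squares(f,[580,0,1.4],loss='soft_l1'); print(r.x,np.degrees(r.x[2])); print(f(r.x,True).round(1).tolist())
E
```

```text
[567.80435658  -8.7545391    1.78788202] 102.43809381677178
[[-0.6, -0.5], [-1.1, 0.2], [0.1, 1.2], [0.3, -0.2], [0.3, 0.2], [0.2, 0.9], [0.2, 0.7], [0.1, 0.4], [-2.0, 1.3], [-0.3, 2.3], [1.0, -1.4], [-2.3, -0.6], [-0.7, 0.0], [0.1, -0.2], [0.5, -1.2], [-1.5, -0.9], [-0.9, -0.5], [-1.2, 0.4]]
```

```bash
python3 - <<'E'
from h import *
im=cv2.imread("pics/top0.png"); print("tip by eye",atz("top",(226.1,353.7),13),"end",atz("top",(264,397.5),13))
# segment red handle in both pictures near screwdriver
for n,(r0,r1,c0,c1) in {"top":(235,275,365,410),"side":(182,205,300,340)}.items():
    a=cv2.imread(f"pics/{n}0.png")[r0:r1,c0:c1].astype(int); m=(a[:,:,2]>a[:,:,1]+50)&(a[:,:,2]>a[:,:,0]+50)
    p=np.argwhere(m)+[r0,c0]; w=np.array([atz(n,q,15)[:2] for q in p]); c=w.mean(0)
    u=np.linalg.svd(w-c,full_matrices=False)[2][0]; u*=np.sign(u[0]); l=(w-c)@u; k=(w-c)@[-u[1],u[0]]
    print(n,len(p),c,np.degrees(np.arctan2(u[1],u[0])),l.min(),l.max(),np.ptp(k), "mid",c+u*(l.min()+l.max())/2)
s=sense(); print(s['position'],s['q'],s['time'],s['finger_gap'])
E
```

```text
tip by eye [ 499.63578888 -182.87222887   13.        ] end [ 387.49893085 -306.9069629    13.        ]
top 211 [ 412.29343995 -279.40719095] 47.412380304187444 -38.09002050937505 41.45426601763532 24.558275148658787 mid [ 413.43176085 -278.1687393 ]
side 126 [ 412.51026426 -286.56412633] 53.2000313497666 -46.19329585627978 51.202581915583956 35.84464600524665 mid [ 414.01060344 -284.55857926]
[ 171.36065208 -601.01068286  173.01290006] [ 1.25150473  0.41740557 -0.01026969  1.61362106  0.00472026  1.11070479
 -0.05297257] 0.95 1.0000153496656814
```

```bash
cat >> h.py <<'E'
from scipy.spatial.transform import Rotation as Ro
def plan(p1,R1,n=8,p0=None,R0=None):
    s=sense(); p0=np.array(s['position'] if p0 is None else p0,float); R0=np.array(s['orientation'] if R0 is None else R0)
    w=Ro.from_matrix(R0.T@R1).as_rotvec(); dp=(np.array(p1,float)-p0)/n; rows=[]
    for i in range(n):
        R=R0@Ro.from_rotvec(w*i/n).as_matrix(); rows.append(np.r_[R.T@dp,np.degrees(w)/n].round(1).tolist())
    print(rows); return rows
def down(yaw):  # tool x at yaw deg, z down
    a=np.radians(yaw); return np.c_[[np.cos(a),np.sin(a),0],[np.sin(a),-np.cos(a),0],[0,0,-1.]]
def log():
    s=sense(); open('log.txt','a').write(repr([list(map(float,s['q'])),list(map(float,s['position'])),np.array(s['orientation']).tolist()])+"\n"); return s
E
python3 - <<'E'
from h import *
log(); plan([400,-288,110],down(47.5))
E
```

```text
[[38.2, -29.8, 7.9, -0.0, 0.0, -3.9], [40.2, -27.1, 7.9, -0.0, 0.0, -3.9], [41.9, -24.3, 7.9, -0.0, 0.0, -3.9], [43.5, -21.3, 7.9, -0.0, 0.0, -3.9], [44.9, -18.3, 7.9, -0.0, 0.0, -3.9], [46.0, -15.1, 7.9, -0.0, 0.0, -3.9], [47.0, -11.9, 7.9, -0.0, 0.0, -3.9], [47.7, -8.7, 7.9, -0.0, 0.0, -3.9]]
```

Request:
{"op": "servo_tool", "data": {"commands": [[[38,-30,8,0,0,-4],[40,-27,8,0,0,-4],[42,-24,8,0,0,-4],[43.5,-21,8,0,0,-4],[45,-18,8,0,0,-4],[46,-15,8,0,0,-4],[47,-12,8,0,0,-4],[47,-9,8,0,0,-4]]], "claw": 0.3}}

```text
time: 1.75
position: [399.4, -286.6, 109.1]
orientation: [[0.668, 0.744, 0.001], [0.744, -0.668, -0.0], [0.0, 0.001, -1.0]]
force: [1.0, -1.6, -0.4]
finger_gap: 0.7
finger_force: 0.0
```

```bash
python3 - <<'E'
from h import *
s=log(); print(s['time'],s['position'],s['q'].round(3) if hasattr(s['q'],'round') else s['q'],np.round(s['orientation'],3).tolist())
plan([417,-274,30],down(47.5))
E
```

```text
1.75 [ 399.4406665  -286.5933234   109.06374852] [ 0.814  0.272 -0.293  1.994  0.1    0.888 -0.264] [[0.668, 0.744, 0.001], [0.744, -0.668, -0.0], [0.0, 0.001, -1.0]]
[[2.6, 0.6, 9.9, 0.0, -0.0, 0.1], [2.6, 0.6, 9.9, 0.0, -0.0, 0.1], [2.6, 0.6, 9.9, 0.0, -0.0, 0.1], [2.6, 0.6, 9.9, 0.0, -0.0, 0.1], [2.6, 0.6, 9.9, 0.0, -0.0, 0.1], [2.6, 0.6, 9.9, 0.0, -0.0, 0.1], [2.6, 0.6, 9.9, 0.0, -0.0, 0.1], [2.6, 0.6, 9.9, 0.0, -0.0, 0.1]]
```

Request:
{"op": "servo_tool", "data": {"commands": [[[3,0.6,15,0,0,0],[3,0.6,15,0,0,0],[3,0.6,15,0,0,0],[3,0.6,15,0,0,0],[3,0.6,14,0,0,0],[3,0.6,12,0,0,0],[3,0.6,10,0,0,0],[0,0.6,8.5,0,0,0]]]}}

```text
time: 2.55
position: [416.4, -275.5, 3.8]
orientation: [[0.67, 0.743, -0.0], [0.743, -0.67, 0.0], [0.0, -0.0, -1.0]]
force: [-0.8, -0.2, -0.1]
finger_gap: 0.701
finger_force: 0.0
```

Request:
{"op": "servo_tool", "data": {"commands": [[[0,0,0,0,0,0],[0,0,0,0,0,0],[0,0,0,0,0,0],[0,0,0,0,0,0],[0,0,0,0,0,0],[0,0,0,0,0,0],[0,0,0,0,0,0],[0,0,0,0,0,0]]], "claw": 1, "grip_force": 45}}

```text
time: 3.35
position: [416.1, -275.8, 4.6]
orientation: [[0.67, 0.742, -0.0], [0.742, -0.67, 0.0], [0.0, -0.0, -1.0]]
force: [0.1, -0.2, -0.6]
finger_gap: 0.054
finger_force: 0.0
```

Request:
{"op": "servo_tool", "data": {"commands": [[[0,0,0,0,0,0],[0,0,-10,0,0,0],[0,0,-15,0,0,0],[0,0,-20,0,0,0],[0,0,-25,0,0,0],[0,0,-25,0,0,0],[0,0,-25,0,0,0],[0,0,-20,0,0,0]]]}}

```text
time: 4.15
position: [416.4, -275.8, 146.8]
orientation: [[0.67, 0.742, 0.001], [0.742, -0.67, -0.001], [0.0, 0.001, -1.0]]
force: [0.1, -0.3, 0.1]
finger_gap: 0.01
finger_force: 0.0
```

```bash
python3 - <<'E'
from h import *
s=log(); print(s['time'],s['q'])
for n in("top","side"):
    im=snapshot(n); cv2.imwrite(f"pics/{n}1.png",im[:,:,::-1])
a=cv2.imread("pics/top1.png")[180:305,300:440]; b=cv2.imread("pics/side1.png")[90:240,240:420]
cv2.imwrite("pics/grasp.png",np.vstack([cv2.resize(a,(400,300)),cv2.resize(b,(400,300))]))
E
```

```text
4.15 [ 0.7919066   0.23629844 -0.30714477  1.94102379  0.08569918  0.97533897
 -0.28958944]
```

View pics/grasp.png

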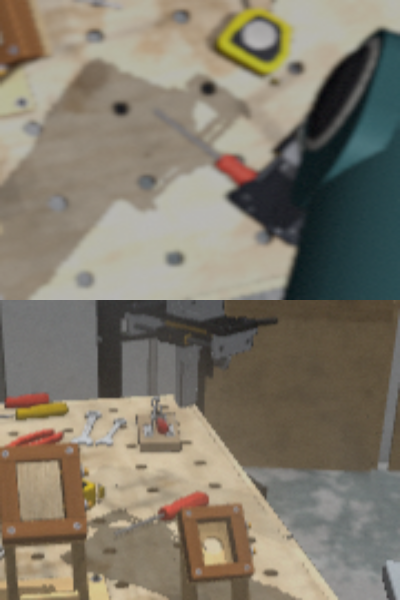

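```bash
python3 - <<'E'
from h import *
s=sense(); T=np.array(s['position']); 
for n in("top","side"):
    print(n,"TCP",proj(n,[T,T+[0,0,97],[416,-276,13],[414,-278,13],[500,-183,13]]).round(1).tolist())
    r0,r1,c0,c1={"top":(235,275,360,410),"side":(182,205,300,340)}[n]
    a=cv2.imread(f"pics/{n}1.png")[r0:r1,c0:c1].astype(int); m=(a[:,:,2]>a[:,:,1]+50)&(a[:,:,2]>a[:,:,0]+50)
    p=np.argwhere(m)+[r0,c0]; print(len(p),p.mean(0),p.min(0),p.max(0))
    a=cv2.imread(f"pics/{n}0.png")[r0:r1,c0:c1].astype(int); m=(a[:,:,2]>a[:,:,1]+50)&(a[:,:,2]>a[:,:,0]+50)
    p=np.argwhere(m)+[r0,c0]; print(len(p),p.mean(0),p.min(0),p.max(0))
a=cv2.imread("pics/top1.png")[210:290,350:440]; b=cv2.imread("pics/side1.png")[80:220,270:400]
cv2.imwrite("pics/grasp2.png",np.hstack([cv2.resize(a,(400,356),interpolation=3),cv2.resize(b,(331,356),interpolation=3)]))
E
```

```text
top TCP [[249.4, 397.8], [245.5, 407.7], [254.2, 386.4], [254.9, 387.2], [226.0, 353.7]]
94 [250.26595745 382.15957447] [244 376] [256 389]
211 [255.46919431 387.82938389] [245 376] [266 399]
side TCP [[153.5, 322.8], [122.4, 323.7], [193.2, 322.0], [193.0, 322.7], [206.1, 292.7]]
128 [191.359375 323.25    ] [186 313] [198 333]
126 [191.26984127 323.25396825] [186 313] [198 333]
```

View pics/grasp2.png

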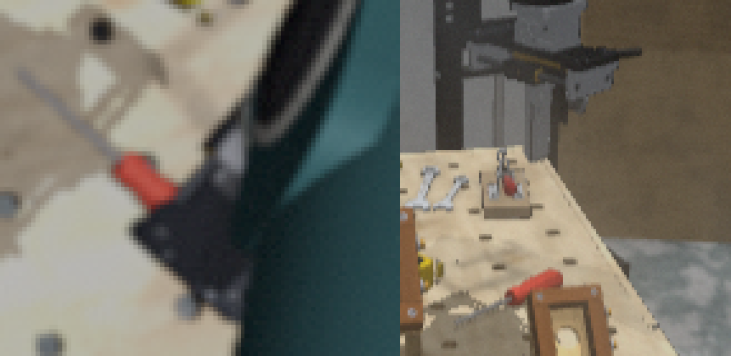

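```bash
python3 - <<'E'
from h import *
def tri(a,b):
    o1,d1=ray("side",a);o2,d2=ray("top",b)
    t=np.linalg.lstsq(np.c_[d1,-d2],o2-o1,rcond=None)[0]; return (o1+t[0]*d1).round(),(o2+t[1]*d2).round()
print(tri((124,339),(262,393)))
o,d=ray("side",(124,339)); print([ (o+d*t).round().tolist() for t in (1000,1200,1400,1600)])
s=sense();print(s['time'],s['position'],s['q'])
im=snapshot("top"); im2=snapshot("side"); print(np.abs(im.astype(int)-cv2.imread("pics/top1.png")[:,:,::-1]).mean(),np.abs(im2.astype(int)-cv2.imread("pics/side1.png")[:,:,::-1]).mean())
b=im2[60:200,250:420,::-1]; cv2.imwrite("pics/g3.png",cv2.resize(b,(728,600),interpolation=3))
E
```

```text
(array([ 373., -237.,  254.]), array([ 377., -237.,  254.]))
[[374.0, 15.0, 336.0], [373.0, -176.0, 274.0], [373.0, -366.0, 212.0], [372.0, -556.0, 150.0]]
4.25 [ 417.34670873 -276.51866322  147.69283357] [ 0.79185071  0.23531375 -0.30714443  1.93985559  0.08599908  0.97446569
 -0.28989334]
0.9661522108843538 2.0987174036281178
```

View pics/g3.png

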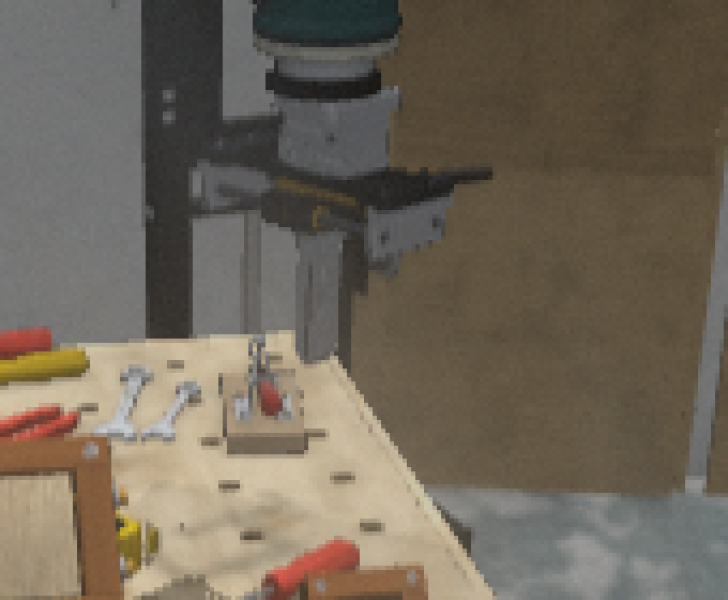

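```bash
python3 - <<'E'
from h import *
s=sense(); T=np.array(s['position']);R=np.array(s['orientation'])
for n in("top","side"):
    for z in(97,127,150): 
        P=[T+R@[x,y,-z] for x in(-37.5,37.5) for y in(-88.5,88.5)]
        print(n,z,proj(n,P).round().tolist())
    print(proj(n,[T+R@[x,0,-z] for z in (0,30,60) for x in (-8,8)]).round(1).tolist())
# finger bottom edge in the side image
b=cv2.imread("pics/side1.png"); print(b[128:160,318:336:3].mean(2).astype(int))
E
```

```text
top 97 [[284.0, 396.0], [229.0, 443.0], [263.0, 371.0], [209.0, 418.0]]
top 127 [[284.0, 399.0], [228.0, 447.0], [262.0, 374.0], [207.0, 422.0]]
top 150 [[284.0, 401.0], [226.0, 450.0], [262.0, 376.0], [205.0, 425.0]]
[[252.0, 399.7], [247.9, 395.0], [250.9, 402.6], [246.8, 397.8], [249.8, 405.7], [245.6, 400.7]]
side 97 [[128.0, 356.0], [114.0, 312.0], [134.0, 338.0], [119.0, 294.0]]
side 127 [[117.0, 356.0], [105.0, 312.0], [123.0, 338.0], [110.0, 294.0]]
side 150 [[109.0, 357.0], [97.0, 312.0], [115.0, 338.0], [102.0, 294.0]]
[[153.7, 325.0], [155.1, 321.3], [144.4, 325.3], [145.7, 321.6], [134.9, 325.6], [136.1, 321.8]]
[[116  77 102  96  59  78]
 [116  75  96  98  63  84]
 [117  73  96  99  62  87]
 [115  76  99  98  61  84]
 [118  77  99  97  65  87]
 [117  79  98  99  63  91]
 [116  79 101 100  64  91]
 [116  77 106 100  65  92]
 [115  77 102 100  65  91]
 [130  78 102 101  65  94]
 [137  77 101 100  65  91]
 [139  80 101 101  65  91]
 [166  77 102  96  67  91]
 [177  78 100  95  66  92]
 [176  78  94 153  69  92]
 [172 104 151 173  69  93]
 [163 150 175 171  69  93]
 [161 165 173 157  72  95]
 [123 159 170 158 151  96]
 [134 162 164 172 176  95]
 [150 162 164 170 170  93]
 [151 162 166 175 162  96]
 [144 162 167 181 166 102]
 [143 163 171 180 178 155]
 [146 166 171 181 183 173]
 [145 169 173 181 180 170]
 [150 167 173 175 180 167]
 [155 165 173 178 178 166]
 [159 163 171 176 179 174]
 [147 162 175 179 179 178]
 [143 165 175 180 179 179]
 [143 165 178 183 180 174]]
```

The side view explains the miss: the closed fingertips sit about 30 mm higher than the reported TCP (row 143 instead of 154), and the gripper body shows the same offset. So the fingers closed above the handle. I'll open up, go lower in stages and check.

Request:
{"op": "servo_tool", "data": {"commands": [[[0,0,10,0,0,0],[0,0,20,0,0,0],[0,0,25,0,0,0],[0,0,25,0,0,0],[0,0,25,0,0,0],[0,0,25,0,0,0],[0,0,20,0,0,0],[0,0,8,0,0,0]]], "claw": 0.3}}

```text
time: 5.15
position: [414.4, -274.5, -16.3]
orientation: [[0.67, 0.742, -0.003], [0.742, -0.67, 0.003], [-0.0, -0.004, -1.0]]
force: [-0.0, 0.2, 0.5]
finger_gap: 0.648
finger_force: 0.0
```

```bash
python3 - <<'E'
from h import *
s=log(); T=np.array(s['position']);R=np.array(s['orientation']); print(T)
for n in("top","side"):
    im=snapshot(n)[:,:,::-1]; cv2.imwrite(f"pics/{n}2.png",im)
    print(n,proj(n,[T+R@[x,y,-z] for z in (0,30) for y in(-33,33) for x in (0,)]).round(1).tolist())
b=cv2.imread("pics/side2.png")[130:220,270:390]
cv2.imwrite("pics/g4.png",cv2.resize(b,(800,600),interpolation=3))
E
```

```text
[ 414.43380409 -274.54078135  -16.30620773]
top [[263.8, 376.7], [247.4, 390.9], [263.2, 378.8], [246.4, 393.3]]
side [[205.2, 329.7], [198.1, 315.0], [196.8, 330.0], [189.9, 315.2]]
```

View pics/g4.png

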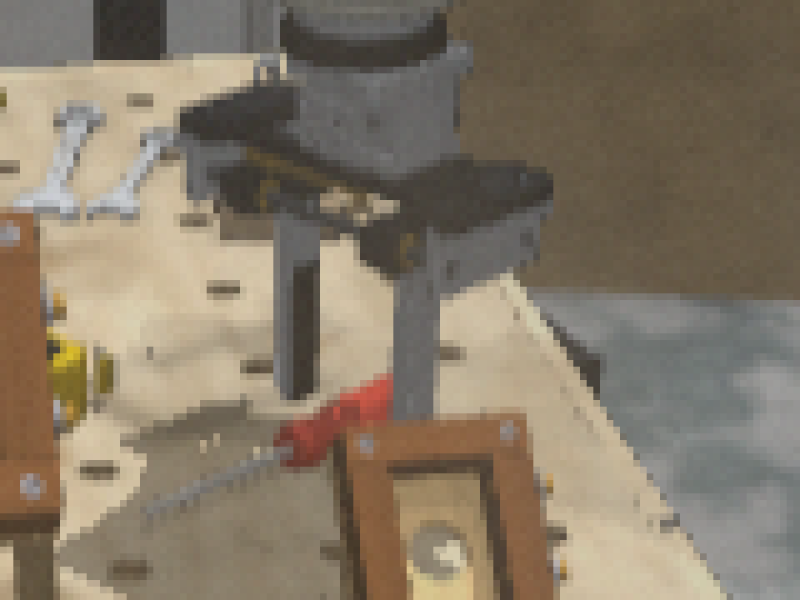

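The far fingertip is at side pixel (189.7, 315), which puts the real tip 30 mm behind the reported TCP. The handle lies between the fingers. I'll lower 9 mm and close.

Request:
{"op": "servo_tool", "data": {"commands": [[[0,0,2,0,0,0],[0,0,2,0,0,0],[0,0,2,0,0,0],[0,0,2,0,0,0],[0,0,2,0,0,0],[0,0,0,0,0,0],[0,0,0,0,0,0],[0,0,0,0,0,0]]]}}

```text
time: 6.05
position: [416.1, -275.8, -23.4]
orientation: [[0.67, 0.742, 0.0], [0.742, -0.67, 0.0], [0.0, -0.0, -1.0]]
force: [0.3, -0.2, -0.1]
finger_gap: 0.7
finger_force: 0.0
```

Request:
{"op": "servo_tool", "data": {"commands": [[[0,0,0,0,0,0],[0,0,0,0,0,0],[0,0,0,0,0,0],[0,0,0,0,0,0],[0,0,0,0,0,0],[0,0,0,0,0,0],[0,0,0,0,0,0],[0,0,0,0,0,0]]], "claw": 1, "grip_force": 45}}

```text
time: 6.85
position: [416.2, -275.9, -23.4]
orientation: [[0.67, 0.742, 0.0], [0.742, -0.67, -0.0], [0.0, 0.0, -1.0]]
force: [1.0, -0.5, -0.1]
finger_gap: 0.279
finger_force: 45.0
```

```bash
cat >> h.py <<'E'
def rx(k,a):
    return Ro.from_euler(k,a).as_matrix()
def fk(q,g):
    s,z0,z7,t=g  # signs(7), base yaw, tool yaw, trans params: shoulder(3),elbow(3),elbow2,wrist,tool
    t=np.array(t).reshape(4,3); R=rx('z',z0); p=np.zeros(3)
    for i,k in enumerate('zyzyzyz'):
        R=R@rx(k,s[i]*q[i])
        if i in(0,2,4,6): p=p+R@t[i//2]
    return p,R@rx('z',z7)
E
python3 - <<'E'
from h import *
import itertools
from scipy.optimize import least_squares
log(); D=[eval(l) for l in open('log.txt')]; print(len(D))
res=[]
for s in itertools.product([1,-1],repeat=4):
  for s2 in(1,-1):
    S=[s[0],1,s[1],1,s[2],s2,s[3]]
    def fo(v):
        return np.concatenate([ (fk(q,(S,v[0],v[1],np.zeros(12)))[1]-np.array(R)).ravel() for q,p,R in D])
    for i0 in np.arange(0,6.28,1.57):
      for i1 in(0,1.57,3.14,4.71):
        r=least_squares(fo,[i0,i1]); res.append((r.cost,S,r.x.round(3).tolist()))
res.sort(key=lambda a:a[0]); 
for r in res[:5]: print(r)
_,S,v=res[0]
def fp(t): return np.concatenate([fk(q,(S,v[0],v[1],t))[0]-p for q,p,R in D]+[0.003*t])
r=least_squares(fp,np.zeros(12)); print(r.x.round(0).reshape(4,3),np.abs(r.fun[:-12]).max(),np.linalg.svd(r.jac)[1].round(3))
E
```

```text
5
(np.float64(1.0023755906294652e-27), [-1, 1, -1, 1, -1, 1, -1], [0.0, 1.571])
(np.float64(1.5699352596318503e-27), [-1, 1, -1, 1, -1, 1, -1], [-0.0, 1.571])
(np.float64(2.2009820653689492e-27), [-1, 1, -1, 1, -1, 1, -1], [-0.0, 1.571])
(np.float64(2.982447155896587e-27), [-1, 1, -1, 1, -1, 1, -1], [-0.0, 1.571])
(np.float64(3.594006103892757e-27), [-1, 1, -1, 1, -1, 1, -1], [0.0, 1.571])
[[  1. -26.  86.]
 [  4. -28. 494.]
 [ -3.  13. 463.]
 [ -3.  10. 160.]] 0.4093957597945064 [4.467e+00 4.451e+00 4.447e+00 4.420e-01 4.180e-01 2.240e-01 1.960e-01
 7.000e-02 6.000e-02 2.800e-02 8.000e-03 4.000e-03]
```

```bash
cat >> h.py <<'E'
from scipy.optimize import least_squares
QL=np.array([-2.81,-.39,-1.27,.06,-1.19,.19,-2.82]);QH=np.array([2.81,2.02,1.25,2.57,4.33,2,2.82])
G0=([-1,1,-1,1,-1,1,-1],0.,np.pi/2)
def model():
    D=[eval(l) for l in open('log.txt')]
    t0=np.array([0,0,86,0,0,494,0,0,463,0,0,160.])
    fp=lambda t:np.concatenate([fk(q,G0+(t,))[0]-p for q,p,R in D]+[0.01*(t-t0)])
    r=least_squares(fp,t0); return r.x
def ik(p,R,t,q0,w=.02,n=6):
    best=None; rng=np.random.default_rng(0)
    for i in range(n):
        qs=np.clip(np.array(q0)+(i>0)*rng.normal(0,.5,7),QL+.02,QH-.02)
        def f(q):
            P,O=fk(q,G0+(t,)); return np.r_[(P-p)/100,Ro.from_matrix(O.T@R).as_rotvec(),w*(q-q0)]
        r=least_squares(f,qs,bounds=(QL+.01,QH-.01)); 
        if best is None or r.cost<best.cost: best=r
    e=best.fun; return best.x,np.linalg.norm(e[:3])*100,np.degrees(np.linalg.norm(e[3:6]))
PJ=(567.8,-8.8,1.78788)
def Rpush(phi):  # tool x = pocket z
    o,RP_=pocket(PJ); d=RP_[:,2]; e1=RP_[:,0]; jy=RP_[:,1]
    z=np.cos(phi)*e1+np.sin(phi)*jy; return np.c_[d,np.cross(z,d),z]
TIP=np.array([125,0,-36.4])
def tcp_for_tip(k,phi,tip=TIP): # tip at pocket z = k
    o,RP_=pocket(PJ); return o+k*RP_[:,2]-Rpush(phi)@tip
E
python3 - <<'E'
from h import *
t=model(); print(t.round(0)); q=np.array(sense()['q'])
for ph in(-90,-70,-50,-30,-15,0,20):
    a=np.radians(ph); out=[]
    for k in(-40,14):
        x,ep,er=ik(tcp_for_tip(k,a),Rpush(a),t,q); out.append((round(ep,1),round(er,1),x.round(2).tolist()))
    print(ph,out,tcp_for_tip(0,a).round())
E
```

```text
[  1.  -9.  96.  -1. -12. 503.   2.  -5. 473.   2.  -4. 171.]
-90 [(np.float64(2.8), np.float64(8.0), [1.2, 1.27, -1.26, 2.09, 3.41, 0.75, -2.81]), (np.float64(4.3), np.float64(10.8), [1.13, 1.13, -1.26, 2.14, 3.3, 0.85, -2.81])] [622. -87.  67.]
-70 [(np.float64(3.7), np.float64(12.6), [1.24, 1.17, -1.24, 1.93, -1.18, 0.2, 1.63]), (np.float64(4.5), np.float64(15.1), [1.2, 1.05, -1.26, 1.97, -1.18, 0.2, 1.51])] [618. -79.  58.]
-50 [(np.float64(0.2), np.float64(0.6), [1.19, 1.06, -1.19, 1.93, -0.44, 0.2, 0.79]), (np.float64(0.1), np.float64(0.5), [1.14, 0.92, -1.18, 1.97, -0.82, 0.2, 1.04])] [611. -73.  50.]
-30 [(np.float64(0.0), np.float64(0.0), [1.14, 1.05, -1.19, 1.83, 0.06, 0.57, 0.28]), (np.float64(0.0), np.float64(0.0), [1.13, 0.98, -1.24, 1.87, 0.05, 0.54, 0.21])] [600. -69.  44.]
-15 [(np.float64(0.0), np.float64(0.0), [1.02, 0.95, -1.03, 1.74, -0.06, 0.85, 0.37]), (np.float64(0.0), np.float64(0.0), [1.01, 0.88, -1.08, 1.79, -0.1, 0.83, 0.31])] [591. -69.  42.]
0 [(np.float64(0.0), np.float64(0.0), [0.89, 0.9, -0.88, 1.66, -0.09, 1.12, 0.4]), (np.float64(0.0), np.float64(0.0), [0.88, 0.83, -0.92, 1.7, -0.13, 1.12, 0.35])] [581. -70.  41.]
20 [(np.float64(0.0), np.float64(0.0), [0.74, 0.9, -0.75, 1.56, -0.03, 1.47, 0.4]), (np.float64(0.0), np.float64(0.0), [0.73, 0.83, -0.79, 1.6, -0.08, 1.46, 0.35])] [569. -74.  42.]
```

Request:
{"op": "servo_tool", "data": {"commands": [[[0,0,-10,0,0,0],[0,0,-20,0,0,0],[0,0,-20,0,0,0],[0,0,-20,0,0,0],[0,0,-20,0,0,0],[0,0,-20,0,0,0],[0,0,-15,0,0,0],[0,0,0,0,0,0]]]}}

```text
time: 7.65
position: [417.0, -276.3, 103.7]
orientation: [[0.67, 0.742, 0.002], [0.742, -0.67, -0.002], [0.0, 0.003, -1.0]]
force: [0.4, -0.9, -0.5]
finger_gap: 0.279
finger_force: 45.0
```

```bash
python3 - <<'E'
from h import *
s=log(); print(s['position'],s['finger_gap'],s['finger_force'])
o,RP_=pocket(PJ); A=tcp_for_tip(-22,0)-100*RP_[:,0]; print(A)
plan(A,Rpush(0),16)
print(silhouettes("top","screwdriver")[:0], [x['pixel'] for x in look_for("side","screwdriver_tip")])
E
```

```text
[ 416.97129756 -276.34497976  103.73047106] 0.27852798925971006 44.97821044882585
[ 599.87407288 -154.22157284   96.02729445]
[[13.3, 3.4, 0.5, 1.3, 2.6, -3.2], [13.1, 4.1, 1.0, 1.3, 2.6, -3.2], [12.8, 4.9, 1.5, 1.3, 2.6, -3.2], [12.4, 5.6, 1.9, 1.3, 2.6, -3.2], [12.0, 6.4, 2.3, 1.3, 2.6, -3.2], [11.5, 7.1, 2.7, 1.3, 2.6, -3.2], [10.9, 7.8, 3.1, 1.3, 2.6, -3.2], [10.3, 8.5, 3.3, 1.3, 2.6, -3.2], [9.7, 9.1, 3.6, 1.3, 2.6, -3.2], [9.0, 9.7, 3.8, 1.3, 2.6, -3.2], [8.2, 10.3, 3.9, 1.3, 2.6, -3.2], [7.5, 10.8, 4.1, 1.3, 2.6, -3.2], [6.7, 11.3, 4.1, 1.3, 2.6, -3.2], [5.8, 11.8, 4.1, 1.3, 2.6, -3.2], [5.0, 12.2, 4.1, 1.3, 2.6, -3.2], [4.1, 12.5, 4.0, 1.3, 2.6, -3.2]]
[] [[194.1, 315.8]]
```

Request:
{"op": "servo_tool", "data": {"commands": [[[13,3.5,0.5,1.3,2.6,-3.2],[13,4,1,1.3,2.6,-3.2],[13,5,1.5,1.3,2.6,-3.2],[12.5,5.5,2,1.3,2.6,-3.2],[12,6.5,2.3,1.3,2.6,-3.2],[11.5,7,2.7,1.3,2.6,-3.2],[11,8,3,1.3,2.6,-3.2],[10,8.5,3.3,1.3,2.6,-3.2]]]}}

```text
time: 8.55
position: [507.7, -214.7, 96.7]
orientation: [[0.273, 0.962, 0.016], [0.882, -0.257, 0.394], [0.383, -0.093, -0.919]]
force: [-0.2, 1.4, -0.1]
finger_gap: 0.279
finger_force: 45.0
```

Request:
{"op": "servo_tool", "data": {"commands": [[[9.7,9,3.6,1.3,2.6,-3.2],[9,9.7,3.8,1.3,2.6,-3.2],[8,10.3,4,1.3,2.6,-3.2],[7.5,10.8,4,1.3,2.6,-3.2],[6.7,11.3,4,1.3,2.6,-3.2],[6,11.8,4,1.3,2.6,-3.2],[5,12,4,1.3,2.6,-3.2],[4,12.5,4,1.3,2.6,-3.2]]]}}

```text
time: 9.35
position: [599.2, -154.6, 93.1]
orientation: [[-0.15, 0.978, -0.143], [0.69, 0.207, 0.693], [0.708, 0.005, -0.707]]
force: [-1.2, -0.2, -0.3]
finger_gap: 0.277
finger_force: 45.0
```

```bash
python3 - <<'E'
from h import *
s=log(); T=np.array(s['position']);R=np.array(s['orientation']); print(s['time'],T,s['q'].round(2)); print(np.round(R-Rpush(0),3))
for n in("top","side"):
    im=snapshot(n)[:,:,::-1]; cv2.imwrite(f"pics/{n}3.png",im)
    tip=proj(n,[T+R@TIP,T+R@(TIP-[88,0,0]),T+R@TIP-30*R[:,2]*0+R@[0,0,30]+[0,0,30]]).round(1)
    print(n,"pred tip, shank base, alt(tip if world offset)",tip.tolist(),[(x['conf'],x['pixel']) for x in look_for(n,"screwdriver_tip")[:3]])
a=cv2.imread("pics/top3.png")[170:250,270:370]; b=cv2.imread("pics/side3.png")[120:220,220:345]
cv2.imwrite("pics/g5.png",np.hstack([cv2.resize(a,(400,320),interpolation=3),cv2.resize(b,(400,320),interpolation=3)]))
E
```

```text
9.35 [ 599.24158317 -154.62453596   93.08400947] [ 0.87  0.95 -0.63  1.29 -0.15  1.47  0.61]
[[ 0.002  0.002  0.009]
 [-0.    -0.008  0.003]
 [ 0.001  0.005  0.001]]
top pred tip, shank base, alt(tip if world offset) [[181.7, 328.7], [182.6, 349.1], [182.5, 320.8]] [(0.66, [183.8, 355.9])]
side pred tip, shank base, alt(tip if world offset) [[156.2, 256.4], [168.5, 256.6], [156.2, 256.5]] []
```

View pics/g5.png

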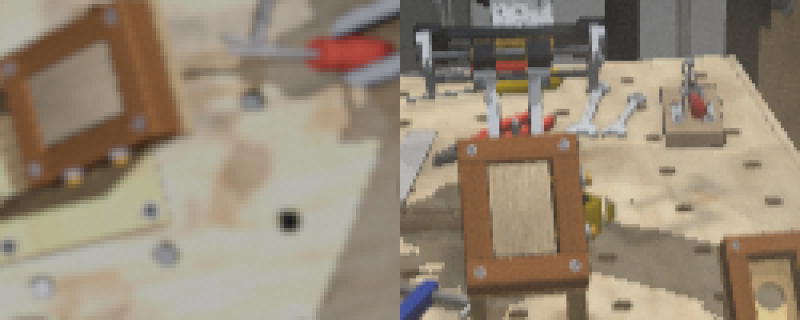

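```bash
python3 - <<'E'
from h import *
s=sense(); plan(tcp_for_tip(-20,0),Rpush(0),8)
E
```

```text
[[0.5, -0.0, 12.3, 0.1, 0.0, -0.0], [0.5, 0.0, 12.3, 0.1, 0.0, -0.0], [0.5, 0.0, 12.3, 0.1, 0.0, -0.0], [0.5, 0.0, 12.3, 0.1, 0.0, -0.0], [0.5, 0.1, 12.3, 0.1, 0.0, -0.0], [0.5, 0.1, 12.3, 0.1, 0.0, -0.0], [0.5, 0.1, 12.3, 0.1, 0.0, -0.0], [0.5, 0.1, 12.3, 0.1, 0.0, -0.0]]
```

Request:
{"op": "servo_tool", "data": {"commands": [[[0.5,0,12,0,0,0],[0.5,0,13,0,0,0],[0.5,0,13,0,0,0],[0.5,0,13,0,0,0],[0.5,0,13,0,0,0],[0.5,0,13,0,0,0],[0.5,0,12,0,0,0],[0,0,9,0,0,0]]]}}

```text
time: 10.35
position: [584.8, -83.7, 26.8]
orientation: [[-0.15, 0.979, -0.142], [0.692, 0.206, 0.692], [0.706, 0.006, -0.708]]
force: [-0.4, 0.1, -1.1]
finger_gap: 0.277
finger_force: 45.0
```

```bash
cat >> h.py <<'E'
def tipp():
    s=log(); o,RP_=pocket(PJ); T=np.array(s['position']);R=np.array(s['orientation'])
    print(s['time'],'tip in pocket',(RP_.T@(T+R@TIP-o)).round(1),'dir',(RP_.T@R[:,0]).round(3),'F.d',np.dot(s['force'],RP_[:,2]).round(1),np.round(s['force'],1),'gap',round(s['finger_gap'],3))
E
python3 - <<'E'
from h import *
tipp(); snapshot("top"); print([(x['conf'],x['pixel']) for x in look_for("top","screwdriver")], proj("top",[pocket(PJ)[0]]))
E
```

```text
10.35 tip in pocket [  0.1  -0.4 -19.9] dir [ 0.002 -0.003  1.   ] F.d -0.6 [-0.4  0.1 -1.1] gap 0.277
[(0.62, [192.1, 326.2])] [[193.26305218 295.32304248]]
```

Aligned. Next I'll enter the hole slowly, stopping around the contact point.

Request:
{"op": "servo_tool", "data": {"commands": [[[3,0,0,0,0,0],[3,0,0,0,0,0],[3,0,0,0,0,0],[2.5,0,0,0,0,0],[2,0,0,0,0,0],[2,0,0,0,0,0],[2,0,0,0,0,0],[0,0,0,0,0,0]]]}}

```text
time: 11.25
position: [582.5, -72.5, 40.1]
orientation: [[-0.15, 0.979, -0.141], [0.693, 0.206, 0.691], [0.706, 0.006, -0.709]]
force: [-0.4, -0.3, -1.8]
finger_gap: 0.278
finger_force: 45.0
```

Request:
{"op": "servo_tool", "data": {"commands": [[[1.5,0,0,0,0,0],[1.5,0,0,0,0,0],[1.5,0,0,0,0,0],[1,0,0,0,0,0],[1,0,0,0,0,0],[1,0,0,0,0,0],[1,0,0,0,0,0],[0,0,0,0,0,0]]]}}

```text
time: 12.05
position: [581.2, -68.2, 45.0]
orientation: [[-0.149, 0.979, -0.14], [0.694, 0.204, 0.69], [0.704, 0.005, -0.71]]
force: [1.5, -5.7, -7.6]
finger_gap: 0.281
finger_force: 44.9
```

```bash
python3 - <<'E'
from h import *
tipp()
E
```

```text
12.05 tip in pocket [-1.2 -0.4  4.3] dir [ 0.004 -0.004  1.   ] F.d -9.5 [ 1.5 -5.7 -7.6] gap 0.281
```

Request:
{"op": "servo_tool", "data": {"commands": [[[1.5,0,0,0,0,0],[1.5,0,0,0,0,0],[1.5,0,0,0,0,0],[1.5,0,0,0,0,0],[1.5,0,0,0,0,0],[1,0,0,0,0,0],[0,0,0,0,0,0],[0,0,0,0,0,0]]]}}

```text
time: 12.85
position: [579.9, -62.5, 50.9]
orientation: [[-0.149, 0.979, -0.14], [0.695, 0.204, 0.69], [0.704, 0.005, -0.71]]
force: [1.0, -6.2, -6.9]
finger_gap: 0.282
finger_force: 44.9
```

```bash
python3 - <<'E'
from h import *
tipp()
for n in("top","side"):
    im=snapshot(n)[:,:,::-1]; cv2.imwrite(f"pics/{n}4.png",im)
o,R=pocket(PJ)
print("side: block top face corners at lift 0,10,15:")
for L in(0,10,15): print(L,proj("side",[o+R@[x,y,28+L] for x,y in((-37.5,-24),(-37.5,24),(37.5,24),(37.5,-24))]).round(1).tolist())
for k in(0,4):
    print(k,[(round(x['conf'],2),x['pixels'].sum(),np.argwhere(x['pixels']).min(0),np.argwhere(x['pixels']).max(0)) for n in("side",) for x in (silhouettes("side","block") if k==0 else [])])
A=[cv2.resize(cv2.imread(f"pics/{n}4.png")[r:r+60,c:c+60],(400,400),interpolation=3) for n,r,c in(("top",165,260),("side",155,235))]
cv2.imwrite("pics/g6.png",np.hstack(A))
E
```

```text
12.85 tip in pocket [-1.1 -0.4 12.6] dir [ 0.005 -0.005  1.   ] F.d -9.3 [ 1.  -6.2 -6.9] gap 0.282
side: block top face corners at lift 0,10,15:
0 [[171.1, 247.8], [170.1, 267.1], [198.8, 269.2], [200.0, 249.5]]
10 [[169.7, 247.7], [168.7, 267.2], [197.6, 269.3], [198.7, 249.4]]
15 [[168.9, 247.7], [167.9, 267.3], [197.0, 269.4], [198.1, 249.4]]
0 [(0.96, np.int64(614), array([168, 247]), array([199, 268]))]
4 []
```

View pics/g6.png

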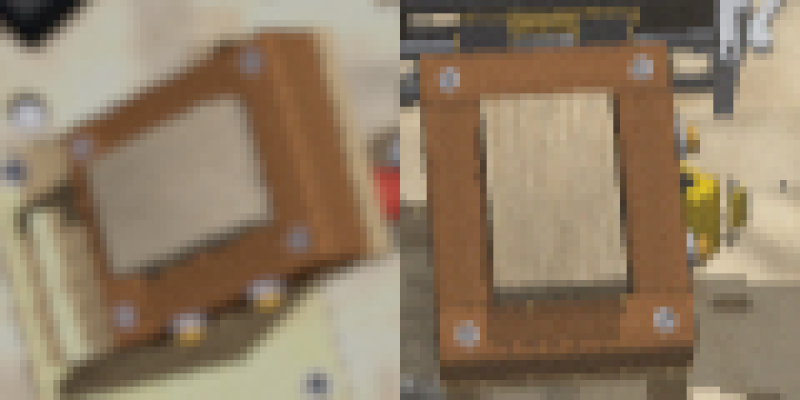

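```bash
python3 - <<'E'
from h import *
o,R=pocket(PJ)
C=lambda L:proj("top",[o+R@[x,y,28+L] for x,y in((37.5,-24),(37.5,24),(-37.5,24),(-37.5,-24))])
for L in(-2,0,5,8,10,12,14,16): print(L,C(L).round(1).tolist())
print("before",[[165+y/7-.4,257+x/7-.4] for x,y in((142,180),(172,290),(307,232),(275,108))])
print("now",[[165+y*.15-.4,260+x*.15-.4] for x,y in((92,163),(112,272),(270,215),(240,95))])
E
```

```text
-2 [[189.0, 277.1], [206.1, 280.9], [197.6, 300.7], [179.9, 296.5]]
0 [[189.0, 276.6], [206.1, 280.4], [197.6, 300.2], [179.8, 296.0]]
5 [[189.0, 275.2], [206.1, 279.1], [197.6, 298.9], [179.8, 294.7]]
8 [[189.0, 274.4], [206.1, 278.3], [197.6, 298.1], [179.7, 293.9]]
10 [[189.0, 273.9], [206.1, 277.7], [197.6, 297.5], [179.7, 293.4]]
12 [[189.0, 273.4], [206.2, 277.2], [197.6, 297.0], [179.7, 292.8]]
14 [[189.0, 272.8], [206.2, 276.7], [197.6, 296.5], [179.7, 292.3]]
16 [[189.0, 272.3], [206.2, 276.1], [197.6, 295.9], [179.7, 291.7]]
before [[190.31428571428572, 276.8857142857143], [206.02857142857144, 281.1714285714286], [197.74285714285713, 300.45714285714286], [180.0285714285714, 295.8857142857143]]
now [[189.04999999999998, 273.40000000000003], [205.4, 276.40000000000003], [196.85, 300.1], [178.85, 295.6]]
```

Request:
{"op": "servo_tool", "data": {"commands": [[[1,0,0,0,0,0],[1,0,0,0,0,0],[1,0,0,0,0,0],[0,0,0,0,0,0],[0,0,0,0,0,0],[-1,0,0,0,0,0],[-3,0,0,0,0,0],[-4,0,0,0,0,0]]]}}

```text
time: 13.8
position: [580.8, -64.0, 48.5]
orientation: [[-0.15, 0.979, -0.141], [0.692, 0.206, 0.692], [0.706, 0.006, -0.708]]
force: [0.5, -0.5, -1.4]
finger_gap: 0.281
finger_force: 45.0
```

Request:
{"op": "servo_tool", "data": {"commands": [[[-5,0,0,0,0,0],[-5,0,0,0,0,0],[-5,0,0,0,0,0],[-5,0,0,0,0,0],[-5,0,0,0,0,0],[-2.5,0,0,0,0,0],[0,0,0,0,0,0],[0,0,0,0,0,0]]]}}

```text
time: 14.6
position: [584.8, -83.2, 29.0]
orientation: [[-0.15, 0.979, -0.141], [0.693, 0.206, 0.691], [0.706, 0.006, -0.708]]
force: [0.7, -0.8, -0.8]
finger_gap: 0.275
finger_force: 45.0
```

```bash
python3 - <<'E'
from h import *
tipp(); snapshot("side")
x=silhouettes("side","block"); print([(y['conf'],y['pixels'].sum(),np.argwhere(y['pixels']).min(0),np.argwhere(y['pixels']).max(0)) for y in x][:2])
o,RP_=pocket(PJ); A=tcp_for_tip(-22,0)-100*RP_[:,0]
print("rev"); plan([417,-276,104],down(47.5),16,p0=A,R0=Rpush(0))
E
```

```text
14.6 tip in pocket [ -1.   -0.6 -18. ] dir [ 0.002 -0.003  1.   ] F.d -1.2 [ 0.7 -0.8 -0.8] gap 0.275
[(0.73, np.int64(612), array([168, 247]), array([199, 268]))]
rev
[[-3.2, -12.8, -3.9, -1.3, -2.6, 3.2], [-4.1, -12.5, -4.0, -1.3, -2.6, 3.2], [-4.9, -12.2, -4.1, -1.3, -2.6, 3.2], [-5.8, -11.8, -4.1, -1.3, -2.6, 3.2], [-6.6, -11.3, -4.1, -1.3, -2.6, 3.2], [-7.5, -10.8, -4.1, -1.3, -2.6, 3.2], [-8.2, -10.3, -3.9, -1.3, -2.6, 3.2], [-9.0, -9.7, -3.8, -1.3, -2.6, 3.2], [-9.7, -9.1, -3.6, -1.3, -2.6, 3.2], [-10.3, -8.4, -3.3, -1.3, -2.6, 3.2], [-10.9, -7.7, -3.1, -1.3, -2.6, 3.2], [-11.5, -7.0, -2.7, -1.3, -2.6, 3.2], [-12.0, -6.3, -2.3, -1.3, -2.6, 3.2], [-12.4, -5.6, -1.9, -1.3, -2.6, 3.2], [-12.8, -4.8, -1.5, -1.3, -2.6, 3.2], [-13.1, -4.1, -1.0, -1.3, -2.6, 3.2]]
```

Request:
{"op": "servo_tool", "data": {"commands": [[[-0.5,0,-8,0,0,0],[-0.5,0,-13,0,0,0],[-0.5,0,-14,0,0,0],[0,0,-14,0,0,0],[0,0,-14,0,0,0],[0,0,-14,0,0,0],[0,0,-13,0,0,0],[0,0,-10,0,0,0]]]}}

```text
time: 15.5
position: [599.4, -154.6, 99.6]
orientation: [[-0.15, 0.979, -0.14], [0.693, 0.205, 0.691], [0.705, 0.006, -0.709]]
force: [0.1, -0.0, -1.0]
finger_gap: 0.275
finger_force: 45.0
```

Request:
{"op": "servo_tool", "data": {"commands": [[[-3,-13,-4,-1.3,-2.6,3.2],[-4,-12.5,-4,-1.3,-2.6,3.2],[-5,-12,-4,-1.3,-2.6,3.2],[-6,-12,-4,-1.3,-2.6,3.2],[-6.5,-11.3,-4,-1.3,-2.6,3.2],[-7.5,-10.8,-4,-1.3,-2.6,3.2],[-8,-10.3,-4,-1.3,-2.6,3.2],[-9,-9.7,-3.8,-1.3,-2.6,3.2]]]}}

```text
time: 16.3
position: [506.6, -214.0, 102.7]
orientation: [[0.277, 0.961, 0.018], [0.883, -0.262, 0.39], [0.379, -0.092, -0.921]]
force: [-0.2, 0.2, -1.3]
finger_gap: 0.278
finger_force: 45.0
```

Request:
{"op": "servo_tool", "data": {"commands": [[[-9.7,-9,-3.6,-1.3,-2.6,3.2],[-10,-8.4,-3.3,-1.3,-2.6,3.2],[-11,-7.7,-3,-1.3,-2.6,3.2],[-11.5,-7,-2.7,-1.3,-2.6,3.2],[-12,-6.3,-2.3,-1.3,-2.6,3.2],[-12.4,-5.6,-2,-1.3,-2.6,3.2],[-13,-5,-1.5,-1.3,-2.6,3.2],[-13,-4,-1,-1.3,-2.6,3.2]]]}}

```text
time: 17.1
position: [415.4, -274.9, 106.5]
orientation: [[0.672, 0.741, -0.0], [0.741, -0.672, -0.002], [-0.002, 0.001, -1.0]]
force: [0.4, 0.2, -0.4]
finger_gap: 0.276
finger_force: 45.0
```

```bash
python3 - <<'E'
from h import *
s=log(); plan([417,-276,-10],down(47.5),8); print(s['time'])
E
```

```text
[[0.1, 0.2, 14.6, 0.0, 0.0, 0.0], [0.1, 0.2, 14.6, 0.0, 0.0, 0.0], [0.0, 0.2, 14.6, 0.0, 0.0, 0.0], [0.0, 0.2, 14.6, 0.0, 0.0, 0.0], [0.0, 0.2, 14.6, 0.0, 0.0, 0.0], [0.0, 0.2, 14.6, 0.0, 0.0, 0.0], [0.0, 0.2, 14.6, 0.0, 0.0, 0.0], [0.0, 0.2, 14.6, 0.0, 0.0, 0.0]]
17.1
```

Request:
{"op": "servo_tool", "data": {"commands": [[[0,0,15,0,0,0],[0,0,20,0,0,0],[0,0,22,0,0,0],[0,0,22,0,0,0],[0,0,20,0,0,0],[0,0,15,0,0,0],[0,0,8,0,0,0],[0,0,2,0,0,0]]]}}

```text
time: 17.9
position: [415.6, -274.3, -18.4]
orientation: [[0.67, 0.742, -0.001], [0.742, -0.67, 0.001], [-0.0, -0.001, -1.0]]
force: [0.1, 0.5, -0.8]
finger_gap: 0.274
finger_force: 45.0
```

Request:
{"op": "servo_tool", "data": {"commands": [[[0,0,1,0,0,0],[0,0,1,0,0,0],[0,0,1,0,0,0],[0,0,1,0,0,0],[0,0,0,0,0,0],[0,0,0,0,0,0],[0,0,0,0,0,0],[0,0,0,0,0,0]]]}}

```text
time: 18.7
position: [415.7, -274.6, -22.0]
orientation: [[0.67, 0.742, -0.0], [0.742, -0.67, 0.0], [-0.0, -0.0, -1.0]]
force: [0.2, 0.3, -2.0]
finger_gap: 0.275
finger_force: 45.0
```

Request:
{"op": "servo_tool", "data": {"commands": [[[0,0,0.5,0,0,0],[0,0,0.5,0,0,0],[0,0,0.5,0,0,0],[0,0,0,0,0,0],[0,0,0,0,0,0],[0,0,0,0,0,0],[0,0,0,0,0,0],[0,0,0,0,0,0]]]}}

```text
time: 19.5
position: [415.7, -274.6, -23.4]
orientation: [[0.67, 0.742, -0.0], [0.742, -0.67, 0.0], [-0.0, -0.0, -1.0]]
force: [-1.0, 0.7, 1.7]
finger_gap: 0.276
finger_force: 45.0
```

Request:
{"op": "servo_tool", "data": {"commands": [[[0,0,0,0,0,0],[0,0,0,0,0,0],[0,0,0,0,0,0],[0,0,0,0,0,0],[0,0,0,0,0,0],[0,0,0,0,0,0],[0,0,0,0,0,0],[0,0,0,0,0,0]]], "claw": 0}}

```text
time: 20.3
position: [415.7, -274.6, -23.5]
orientation: [[0.67, 0.742, -0.0], [0.742, -0.67, 0.0], [0.0, -0.0, -1.0]]
force: [0.2, 0.3, 0.7]
finger_gap: 0.923
finger_force: 0.0
```

Request:
{"op": "servo_tool", "data": {"commands": [[[0,0,-5,0,0,0],[0,0,-15,0,0,0],[0,0,-25,0,0,0],[0,0,-30,0,0,0],[0,0,-30,0,0,0],[0,0,-30,0,0,0],[0,0,-30,0,0,0],[0,0,-30,0,0,0]]]}}

```text
time: 21.1
position: [415.5, -274.4, 173.2]
orientation: [[0.67, 0.742, 0.0], [0.742, -0.67, -0.0], [0.0, 0.0, -1.0]]
force: [0.8, 0.4, 0.3]
finger_gap: 0.996
finger_force: 0.0
```

```bash
python3 - <<'E'
from h import *
s=log(); t=model(); print(s['time'],t.round(0)); q=np.array(s['q'])
snapshot("side"); print([(round(x['conf'],2),x['pixel']) for x in look_for("side","screwdriver")])
o,R=pocket(PJ); print(R.round(3))
# grasp block: closing along pocket y (tool y = +-pocket y); true TCP at pocket coords (xp,0,zp)
for alpha in(0,20,45):   # 0: tool z=-d ; 45: vertical (tilt toward down)
  for sg in(1,-1):
    a=np.radians(alpha); z=-np.cos(a)*R[:,2]+np.sin(a)*R[:,0]; y=sg*R[:,1]; Rt=np.c_[np.cross(y,z),y,z]
    out=[]
    for zp in(33,100):
        tcp=o+R@[0,-1,zp]+30*z
        x,ep,er=ik(tcp,Rt,t,q,n=8); out.append((round(ep,1),round(er,1),x.round(2).tolist()))
    print(alpha,sg,out,tcp.round())
E
```

```text
21.1 [ -4. -17. 284.  -0. -15. 501.  -0.  -1. 470.  -4.   2. 360.]
[(0.44, [191.4, 318.6])]
[[-0.152 -0.977 -0.152]
 [ 0.691 -0.215  0.691]
 [-0.707  0.     0.707]]
0 1 [(np.float64(0.0), np.float64(0.1), [0.04, 0.58, -0.7, 1.82, 1.06, 1.48, 2.25]), (np.float64(0.0), np.float64(0.1), [-0.0, 0.55, -0.76, 1.76, 1.01, 1.59, 2.27])] [558.  40. 204.]
0 -1 [(np.float64(0.0), np.float64(0.0), [-0.15, 0.5, -0.44, 1.85, 0.96, 1.37, -0.83]), (np.float64(0.0), np.float64(0.0), [-0.19, 0.46, -0.49, 1.78, 0.9, 1.48, -0.81])] [558.  40. 204.]
20 1 [(np.float64(0.0), np.float64(0.1), [0.36, 0.52, -0.9, 1.8, 0.87, 1.29, 2.48]), (np.float64(0.0), np.float64(0.1), [0.32, 0.49, -0.96, 1.74, 0.81, 1.39, 2.47])] [556.  48. 199.]
20 -1 [(np.float64(0.0), np.float64(0.0), [0.08, 0.4, -0.51, 1.83, 0.69, 1.15, -0.53]), (np.float64(0.0), np.float64(0.0), [0.04, 0.36, -0.57, 1.77, 0.64, 1.27, -0.55])] [556.  48. 199.]
45 1 [(np.float64(0.0), np.float64(0.2), [-0.52, 0.38, 0.54, 1.79, -0.23, 1.03, -2.81]), (np.float64(0.0), np.float64(0.1), [0.74, 0.6, -1.26, 1.71, 0.59, 1.28, 2.7])] [554.  60. 196.]
45 -1 [(np.float64(0.0), np.float64(0.0), [0.39, 0.39, -0.59, 1.78, 0.25, 1.05, -0.07]), (np.float64(0.0), np.float64(0.0), [0.35, 0.33, -0.63, 1.74, 0.21, 1.13, -0.13])] [554.  60. 196.]
```

```bash
cat >> h.py <<'E'
def Rg():
    R=pocket(PJ)[1]; return np.c_[R[:,0],-R[:,1],-R[:,2]]
def gr(): # true fingertip in pocket frame
    s=log(); o,R=pocket(PJ); T=np.array(s['position']);O=np.array(s['orientation'])
    print(s['time'],'true tcp in pocket',(R.T@(T-30*O[:,2]-o)).round(1),'rot err deg',np.degrees(Ro.from_matrix(O.T@Rg()).as_rotvec()).round(1),'F pocket',(R.T@np.array(s['force'])).round(1),'gap',round(s['finger_gap'],3),np.array(s['q']).round(2))
E
python3 - <<'E'
from h import *
plan([440,60,250],Rg(),16)
E
```

```text
[[16.5, -13.0, -4.7, -1.3, -2.6, -3.2], [17.0, -11.9, -5.8, -1.3, -2.6, -3.2], [17.3, -10.8, -6.8, -1.3, -2.6, -3.2], [17.6, -9.6, -7.8, -1.3, -2.6, -3.2], [17.7, -8.5, -8.8, -1.3, -2.6, -3.2], [17.7, -7.2, -9.8, -1.3, -2.6, -3.2], [17.7, -6.0, -10.8, -1.3, -2.6, -3.2], [17.4, -4.8, -11.7, -1.3, -2.6, -3.2], [17.1, -3.5, -12.6, -1.3, -2.6, -3.2], [16.7, -2.2, -13.4, -1.3, -2.6, -3.2], [16.2, -1.0, -14.2, -1.3, -2.6, -3.2], [15.5, 0.2, -14.9, -1.3, -2.6, -3.2], [14.8, 1.4, -15.6, -1.3, -2.6, -3.2], [14.0, 2.6, -16.2, -1.3, -2.6, -3.2], [13.1, 3.8, -16.7, -1.3, -2.6, -3.2], [12.1, 4.9, -17.2, -1.3, -2.6, -3.2]]
```

Request:
{"op": "servo_tool", "data": {"commands": [[[16.5,-13,-5,-1.3,-2.6,-3.2],[17,-12,-6,-1.3,-2.6,-3.2],[17,-11,-7,-1.3,-2.6,-3.2],[17.5,-9.6,-8,-1.3,-2.6,-3.2],[17.7,-8.5,-9,-1.3,-2.6,-3.2],[17.7,-7.2,-10,-1.3,-2.6,-3.2],[17.7,-6,-11,-1.3,-2.6,-3.2],[17.4,-5,-12,-1.3,-2.6,-3.2]]], "claw": 0.25}}

```text
time: 22.0
position: [426.9, -106.0, 211.3]
orientation: [[0.272, 0.962, -0.016], [0.883, -0.256, -0.393], [-0.383, 0.093, -0.919]]
force: [0.6, -1.1, 0.0]
finger_gap: 0.751
finger_force: 0.0
```

Request:
{"op": "servo_tool", "data": {"commands": [[[17,-3.5,-12.6,-1.3,-2.6,-3.2],[16.7,-2,-13.4,-1.3,-2.6,-3.2],[16,-1,-14,-1.3,-2.6,-3.2],[15.5,0,-15,-1.3,-2.6,-3.2],[15,1.4,-15.6,-1.3,-2.6,-3.2],[14,2.6,-16,-1.3,-2.6,-3.2],[13,4,-16.7,-1.3,-2.6,-3.2],[12,5,-17,-1.3,-2.6,-3.2]]]}}

```text
time: 22.8
position: [440.1, 61.2, 248.6]
orientation: [[-0.152, 0.978, 0.142], [0.691, 0.208, -0.692], [-0.707, -0.007, -0.707]]
force: [0.4, -0.9, 0.0]
finger_gap: 0.749
finger_force: 0.0
```

```bash
python3 - <<'E'
from h import *
gr(); o,R=pocket(PJ); plan(o+R@[0,-1,40],Rg(),8)
E
```

```text
22.8 true tcp in pocket [  1.6 109.3 164. ] rot err deg [-0.6 -0.  -0. ] F pocket [-0.7 -0.2 -0.7] gap 0.749 [-0.06  0.32 -0.8   1.93  0.8   1.61 -0.92]
[[-0.2, 13.9, 11.6, -0.1, -0.0, -0.0], [-0.2, 13.9, 11.6, -0.1, -0.0, -0.0], [-0.2, 13.9, 11.6, -0.1, -0.0, -0.0], [-0.2, 13.9, 11.7, -0.1, -0.0, -0.0], [-0.2, 13.9, 11.7, -0.1, -0.0, -0.0], [-0.2, 13.9, 11.7, -0.1, -0.0, -0.0], [-0.2, 13.9, 11.7, -0.1, -0.0, -0.0], [-0.2, 13.8, 11.7, -0.1, -0.0, -0.0]]
```

Request:
{"op": "servo_tool", "data": {"commands": [[[0,14,11.5,-0.1,0,0],[0,14,11.5,-0.1,0,0],[-0.5,14,11.5,-0.1,0,0],[0,14,11.5,-0.1,0,0],[-0.5,14,11.5,-0.1,0,0],[0,14,11.5,0,0,0],[-0.5,14,11.5,0,0,0],[0,12.5,11,0,0,0]]]}}

```text
time: 23.6
position: [563.1, 18.6, 183.8]
orientation: [[-0.149, 0.978, 0.149], [0.693, 0.211, -0.69], [-0.705, 0.0, -0.709]]
force: [0.4, 0.0, 0.4]
finger_gap: 0.754
finger_force: 0.0
```

```bash
python3 - <<'E'
from h import *
gr(); s=sense(); T=np.array(s['position']);O=np.array(s['orientation'])
for n in("top","side"):
    im=snapshot(n)[:,:,::-1]; cv2.imwrite(f"pics/{n}5.png",im)
    print(n,proj(n,[T+O@[0,y,-30] for y in(-35,0,35)]).round(1).tolist())
A=[cv2.resize(cv2.imread(f"pics/{n}5.png")[r:r+70,c:c+70],(400,400),interpolation=3) for n,r,c in(("top",160,240),("side",140,220))]
cv2.imwrite("pics/g7.png",np.hstack(A))
E
```

```text
23.6 true tcp in pocket [-0.8 -1.4 70. ] rot err deg [-0.2 -0.1 -0.2] F pocket [-0.3 -0.4  0.2] gap 0.754 [-0.01  0.53 -0.69  1.8   1.    1.51 -0.88]
top [[205.6, 279.7], [192.5, 276.8], [179.5, 273.9]]
side [[178.0, 272.6], [178.8, 257.8], [179.5, 243.0]]
```

View pics/g7.png

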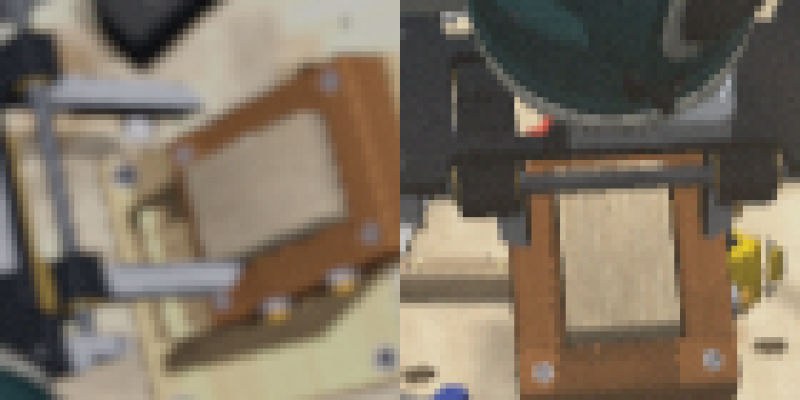

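Request:
{"op": "servo_tool", "data": {"commands": [[[0,0,6,0,0,0],[0,0,6,0,0,0],[0,0,6,0,0,0],[0,0,5,0,0,0],[0,0,4,0,0,0],[0,0,3,0,0,0],[0,0,3,0,0,0],[0,0,0,0,0,0]]]}}

```text
time: 24.5
position: [566.7, -3.7, 160.9]
orientation: [[-0.15, 0.977, 0.149], [0.693, 0.211, -0.69], [-0.706, 0.0, -0.709]]
force: [-0.3, 0.0, 0.1]
finger_gap: 0.75
finger_force: 0.0
```

Request:
{"op": "servo_tool", "data": {"commands": [[[0,0,0.7,0,0,0],[0,0,0.7,0,0,0],[0,0,0.7,0,0,0],[0,0,0.7,0,0,0],[0,0,0.7,0,0,0],[0,0,0.5,0,0,0],[0,0,0,0,0,0],[0,0,0,0,0,0]]]}}

```text
time: 25.3
position: [567.3, -6.3, 158.3]
orientation: [[-0.15, 0.977, 0.149], [0.693, 0.211, -0.689], [-0.705, 0.0, -0.709]]
force: [0.3, -0.2, 0.4]
finger_gap: 0.751
finger_force: 0.0
```

```bash
python3 - <<'E'
from h import *
gr()
E
```

```text
25.3 true tcp in pocket [-0.6 -0.1 34.2] rot err deg [-0.2 -0.1 -0.2] F pocket [-0.4 -0.2  0.1] gap 0.751 [ 0.01  0.55 -0.67  1.84  1.03  1.46 -0.89]
```

Request:
{"op": "servo_tool", "data": {"commands": [[[0,0,0.6,0,0,0],[0,0,0.6,0,0,0],[0,0,0.6,0,0,0],[0,0,0.6,0,0,0],[0,0,0.6,0,0,0],[0,0,0,0,0,0],[0,0,0,0,0,0],[0,0,0,0,0,0]]]}}

```text
time: 26.1
position: [567.7, -8.2, 156.2]
orientation: [[-0.15, 0.977, 0.149], [0.693, 0.211, -0.689], [-0.705, 0.0, -0.709]]
force: [1.3, -0.3, -0.7]
finger_gap: 0.75
finger_force: 0.0
```

Request:
{"op": "servo_tool", "data": {"commands": [[[0,0,0,0,0,0],[0,0,0,0,0,0],[0,0,0,0,0,0],[0,0,0,0,0,0],[0,0,0,0,0,0],[0,0,0,0,0,0],[0,0,0,0,0,0],[0,0,0,0,0,0]]], "claw": 1, "grip_force": 50}}

```text
time: 26.9
position: [568.9, -7.9, 156.5]
orientation: [[-0.149, 0.977, 0.152], [0.693, 0.213, -0.689], [-0.705, 0.002, -0.709]]
force: [8.0, 1.1, -1.2]
finger_gap: 0.506
finger_force: 49.9
```

```bash
python3 - <<'E'
from h import *
gr()
E
```

```text
26.9 true tcp in pocket [-0.7 -1.3 31.5] rot err deg [-0.  -0.2 -0.2] F pocket [ 0.4 -8.1 -1.3] gap 0.506 [ 0.02  0.56 -0.67  1.84  1.04  1.45 -0.89]
```

Request:
{"op": "servo_tool", "data": {"commands": [[[0,0.5,-1,0,0,0],[0,0.5,-2,0,0,0],[0,0,-3,0,0,0],[0,0,-3,0,0,0],[0,0,-4,0,0,0],[0,0,-4,0,0,0],[0,0,-4,0,0,0],[0,0,-4,0,0,0]]]}}

```text
time: 27.7
position: [564.9, 9.5, 174.1]
orientation: [[-0.15, 0.977, 0.149], [0.693, 0.212, -0.689], [-0.705, 0.0, -0.709]]
force: [-0.2, -0.1, -0.4]
finger_gap: 0.505
finger_force: 49.9
```

Request:
{"op": "servo_tool", "data": {"commands": [[[0,0,-5,0,0,0],[0,0,-5,0,0,0],[0,0,-6,0,0,0],[0,0,-6,0,0,0],[0,0,-6,0,0,0],[0,0,-8,0,0,0],[0,0,-8,0,0,0],[0,0,-8,0,0,0]]]}}

```text
time: 28.5
position: [557.1, 45.6, 211.3]
orientation: [[-0.15, 0.977, 0.15], [0.693, 0.212, -0.689], [-0.705, 0.0, -0.709]]
force: [-0.0, 0.2, -0.1]
finger_gap: 0.503
finger_force: 49.9
```

```bash
python3 - <<'E'
from h import *
gr()
snapshot("side")
s=sense();T=np.array(s['position']);O=np.array(s['orientation']);print(proj("side",[T+O@[0,0,-30]]))
print([(round(y['conf'],2),y['pixel'],y['pixels'].sum()) for y in silhouettes("side","block")][:3])
# where to lay: bare front left 360-470 x 220-320
print("lay"); t=model()
for xy in((450,200),(440,240),(420,260)):
  for yaw in(102.4,75,50):
    x,ep,er=ik(np.array([xy[0],xy[1],60]),down(yaw),t,np.array(s['q'])); print(xy,yaw,round(ep,1),round(er,1),x.round(2))
plan([440,180,220],down(102.4),16)
E
```

```text
28.5 true tcp in pocket [ -0.7  -1.4 109. ] rot err deg [-0.1 -0.1 -0.2] F pocket [ 0.2 -0.   0.1] gap 0.503 [-0.05  0.51 -0.71  1.76  0.96  1.57 -0.86]
[[172.81874837 257.70401904]]
[(0.71, [176.3, 258.8], np.int64(497))]
lay
(450, 200) 102.4 0.0 0.0 [ 0.35  0.55 -1.04  2.01  0.6   0.92 -0.79]
(450, 200) 75 0.0 0.0 [ 0.24  0.47 -0.87  2.01  0.48  0.87 -1.16]
(450, 200) 50 0.0 0.0 [ 0.14  0.43 -0.74  2.02  0.39  0.84 -1.52]
(440, 240) 102.4 0.0 0.0 [ 0.26  0.56 -1.03  1.99  0.61  0.93 -0.87]
(440, 240) 75 0.0 0.0 [ 0.15  0.49 -0.88  1.99  0.49  0.88 -1.25]
(440, 240) 50 0.0 0.0 [ 0.06  0.45 -0.75  2.    0.4   0.85 -1.61]
(420, 260) 102.4 0.0 0.0 [ 0.21  0.55 -1.03  2.01  0.6   0.92 -0.92]
(420, 260) 75 0.0 0.0 [ 0.11  0.48 -0.88  2.01  0.48  0.87 -1.3 ]
(420, 260) 50 0.0 0.0 [ 0.01  0.44 -0.76  2.01  0.4   0.84 -1.67]
[[6.5, -5.4, -7.2, 0.0, 2.8, -0.0], [6.9, -5.4, -6.9, 0.0, 2.8, -0.0], [7.2, -5.4, -6.6, 0.0, 2.8, -0.0], [7.5, -5.4, -6.2, 0.0, 2.8, -0.0], [7.8, -5.4, -5.8, 0.0, 2.8, -0.0], [8.1, -5.4, -5.4, 0.0, 2.8, -0.0], [8.3, -5.4, -5.0, 0.0, 2.8, -0.0], [8.6, -5.4, -4.6, 0.0, 2.8, -0.0], [8.8, -5.4, -4.2, 0.0, 2.8, -0.0], [9.0, -5.4, -3.8, 0.0, 2.8, -0.0], [9.2, -5.4, -3.3, 0.0, 2.8, -0.0], [9.3, -5.4, -2.9, 0.0, 2.8, -0.0], [9.5, -5.4, -2.4, 0.0, 2.8, -0.0], [9.6, -5.4, -1.9, 0.0, 2.8, -0.0], [9.6, -5.4, -1.5, 0.0, 2.8, -0.0], [9.7, -5.4, -1.0, 0.0, 2.8, -0.0]]
```

```bash
python3 - <<'E'
from h import *
plan([425,240,170],down(102.4),16)
E
```

```text
[[11.5, -5.5, -7.8, 0.0, 2.8, -0.0], [11.8, -5.5, -7.2, 0.0, 2.8, -0.0], [12.2, -5.5, -6.6, 0.0, 2.8, -0.0], [12.5, -5.5, -6.0, 0.0, 2.8, -0.0], [12.8, -5.5, -5.4, 0.0, 2.8, -0.0], [13.0, -5.5, -4.7, 0.0, 2.8, -0.0], [13.2, -5.5, -4.1, 0.0, 2.8, -0.0], [13.4, -5.5, -3.5, 0.0, 2.8, -0.0], [13.6, -5.5, -2.8, 0.0, 2.8, -0.0], [13.7, -5.5, -2.1, 0.0, 2.8, -0.0], [13.8, -5.5, -1.5, 0.0, 2.8, -0.0], [13.8, -5.5, -0.8, 0.0, 2.8, -0.0], [13.8, -5.5, -0.1, 0.0, 2.8, -0.0], [13.8, -5.5, 0.6, 0.0, 2.8, -0.0], [13.8, -5.5, 1.3, 0.0, 2.8, -0.0], [13.7, -5.5, 1.9, 0.0, 2.8, -0.0]]
```

Request:
{"op": "servo_tool", "data": {"commands": [[[11.5,-5.5,-8,0,2.8,0],[12,-5.5,-7,0,2.8,0],[12,-5.5,-6.5,0,2.8,0],[12.5,-5.5,-6,0,2.8,0],[13,-5.5,-5.5,0,2.8,0],[13,-5.5,-4.7,0,2.8,0],[13,-5.5,-4,0,2.8,0],[13.5,-5.5,-3.5,0,2.8,0]]]}}

```text
time: 29.4
position: [490.9, 142.5, 189.7]
orientation: [[-0.195, 0.977, 0.081], [0.904, 0.211, -0.372], [-0.381, 0.0, -0.925]]
force: [-0.1, -0.2, -0.3]
finger_gap: 0.503
finger_force: 49.9
```

Request:
{"op": "servo_tool", "data": {"commands": [[[13.5,-5.5,-3,0,2.8,0],[13.7,-5.5,-2,0,2.8,0],[13.8,-5.5,-1.5,0,2.8,0],[13.8,-5.5,-1,0,2.8,0],[13.8,-5.5,0,0,2.8,0],[13.8,-5.5,0.5,0,2.8,0],[13.8,-5.5,1.3,0,2.8,0],[13.7,-5.5,2,0,2.8,0]]]}}

```text
time: 30.2
position: [424.9, 239.4, 169.1]
orientation: [[-0.211, 0.977, 0.0], [0.977, 0.211, 0.0], [0.0, 0.0, -1.0]]
force: [0.9, 0.7, -0.4]
finger_gap: 0.508
finger_force: 49.9
```

```bash
python3 - <<'E'
from h import *
s=log(); print(s['time'],s['finger_gap']); plan([425,240,20],down(102.4),8)
T=np.array(s['position']);O=np.array(s['orientation'])
cv2.imwrite("pics/side6.png",snapshot("side")[:,:,::-1]); m=[y for y in silhouettes("side","block")]
for y in m[:2]:
    p=np.argwhere(y['pixels']); print(round(y['conf'],2),y['pixel'],len(p),p.min(0),p.max(0))
for k in(8,16): print(k,proj("side",[T+O@[x,yy,-30+k] for x in(-37.5,37.5) for yy in(-24,24)]).round(1).tolist())
E
```

```text
30.2 0.5082230080720597
[[0.1, 0.0, 18.6, 0.0, -0.0, -0.0], [0.1, 0.0, 18.6, 0.0, -0.0, -0.0], [0.1, 0.0, 18.6, 0.0, -0.0, -0.0], [0.1, 0.0, 18.6, 0.0, -0.0, -0.0], [0.1, 0.0, 18.6, 0.0, -0.0, -0.0], [0.1, 0.0, 18.6, 0.0, -0.0, -0.0], [0.1, 0.0, 18.6, 0.0, -0.0, -0.0], [0.1, 0.0, 18.6, 0.0, -0.0, -0.0]]
0.63 [229.3, 310.1] 753 [213 295] [243 323]
0.32 [183.3, 279.2] 64 [184 258] [191 282]
8 [[220.8, 317.0], [222.2, 293.5], [240.9, 323.2], [242.5, 297.9]]
16 [[224.2, 316.9], [225.6, 293.6], [244.5, 323.1], [246.1, 297.9]]
```

Request:
{"op": "servo_tool", "data": {"commands": [[[0,0,15,0,0,0],[0,0,25,0,0,0],[0,0,30,0,0,0],[0,0,30,0,0,0],[0,0,28,0,0,0],[0,0,22,0,0,0],[0,0,14,0,0,0],[0,0,5,0,0,0]]]}}

```text
time: 31.1
position: [424.6, 238.8, -1.4]
orientation: [[-0.212, 0.977, -0.001], [0.977, 0.212, -0.002], [-0.002, -0.002, -1.0]]
force: [0.1, 0.4, -0.1]
finger_gap: 0.506
finger_force: 49.9
```

Request:
{"op": "servo_tool", "data": {"commands": [[[0,0,2,0,0,0],[0,0,2,0,0,0],[0,0,2,0,0,0],[0,0,1,0,0,0],[0,0,1,0,0,0],[0,0,1,0,0,0],[0,0,1,0,0,0],[0,0,0,0,0,0]]]}}

```text
time: 31.9
position: [425.3, 239.0, -9.9]
orientation: [[-0.211, 0.977, 0.0], [0.977, 0.211, -0.001], [-0.001, 0.0, -1.0]]
force: [-0.2, 1.1, -0.8]
finger_gap: 0.508
finger_force: 49.9
```

Request:
{"op": "servo_tool", "data": {"commands": [[[0,0,1,0,0,0],[0,0,1,0,0,0],[0,0,1,0,0,0],[0,0,0.5,0,0,0],[0,0,0.5,0,0,0],[0,0,0,0,0,0],[0,0,0,0,0,0],[0,0,0,0,0,0]]]}}

```text
time: 32.7
position: [425.4, 239.2, -13.7]
orientation: [[-0.212, 0.977, 0.001], [0.977, 0.212, -0.001], [-0.001, 0.001, -1.0]]
force: [-2.2, 1.8, 4.9]
finger_gap: 0.503
finger_force: 49.9
```

Request:
{"op": "servo_tool", "data": {"commands": [[[0,0,0.5,0,0,0],[0,0,0.5,0,0,0],[0,0,0.5,0,0,0],[0,0,0.5,0,0,0],[0,0,0,0,0,0],[0,0,0,0,0,0],[0,0,0,0,0,0],[0,0,0,0,0,0]]]}}

```text
time: 33.5
position: [426.0, 239.6, -15.2]
orientation: [[-0.212, 0.977, 0.002], [0.977, 0.212, -0.0], [-0.001, 0.002, -1.0]]
force: [-0.9, 2.0, 12.2]
finger_gap: 0.506
finger_force: 50.0
```

Contact with the bench at 12 N. I'll ease off 1 mm, open and rise.

Request:
{"op": "servo_tool", "data": {"commands": [[[0,0,-1,0,0,0],[0,0,0,0,0,0],[0,0,0,0,0,0],[0,0,0,0,0,0],[0,0,0,0,0,0],[0,0,0,0,0,0],[0,0,0,0,0,0],[0,0,0,0,0,0]]]}}

```text
time: 34.3
position: [425.6, 239.2, -14.7]
orientation: [[-0.211, 0.977, 0.001], [0.977, 0.211, -0.001], [-0.001, 0.001, -1.0]]
force: [3.4, 1.9, 5.0]
finger_gap: 0.505
finger_force: 50.0
```

Request:
{"op": "servo_tool", "data": {"commands": [[[0,0,0,0,0,0],[0,0,0,0,0,0],[0,0,0,0,0,0],[0,0,0,0,0,0],[0,0,0,0,0,0],[0,0,0,0,0,0],[0,0,0,0,0,0],[0,0,0,0,0,0]]], "claw": 0.1}}

```text
time: 35.1
position: [425.3, 239.0, -14.8]
orientation: [[-0.211, 0.977, 0.001], [0.977, 0.211, -0.001], [-0.001, 0.0, -1.0]]
force: [0.0, 0.3, 0.2]
finger_gap: 0.899
finger_force: 0.0
```

Request:
{"op": "servo_tool", "data": {"commands": [[[0,0,-3,0,0,0],[0,0,-8,0,0,0],[0,0,-15,0,0,0],[0,0,-25,0,0,0],[0,0,-30,0,0,0],[0,0,-30,0,0,0],[0,0,-30,0,0,0],[0,0,-20,0,0,0]]]}}

```text
time: 35.9
position: [425.4, 239.7, 149.2]
orientation: [[-0.212, 0.977, 0.003], [0.977, 0.212, -0.001], [-0.001, 0.002, -1.0]]
force: [-0.5, -0.2, 0.0]
finger_gap: 0.898
finger_force: 0.0
```

```bash
python3 - <<'E'
from h import *
for n in("top","side"):
    cv2.imwrite(f"pics/{n}7.png",snapshot(n)[:,:,::-1])
    for q in("block","screwdriver","blank","tape","clamp"):
        print(n,q,[(round(x['conf'],2),np.round(x['pixel']).tolist(),atz(n,x['pixel'],13).round()[:2].tolist()) for x in look_for(n,q)[:2]])
    print("exp block",proj(n,[[425,240,14]]).round().tolist())
E
```

```text
top block []
top screwdriver [(0.89, [257.0, 387.0], [409.0, -278.0])]
top blank []
top tape [(0.82, [196.0, 389.0], [592.0, -291.0])]
top clamp [(0.88, [159.0, 324.0], [706.0, -100.0])]
exp block [[252.0, 211.0]]
side block [(0.76, [303.0, 310.0], [417.0, 242.0]), (0.62, [191.0, 253.0], [637.0, -274.0])]
side screwdriver [(0.43, [197.0, 312.0], [445.0, -245.0])]
side blank [(0.95, [333.0, 259.0], [513.0, 342.0])]
side tape []
side clamp [(0.57, [217.0, 210.0], [731.0, -98.0])]
exp block [[301.0, 307.0]]
```

```bash
python3 -c "
from plant import *
print(sign_off())"
```

```text
the job is handed in; nothing more can be done
None
```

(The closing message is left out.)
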